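Lock out the clay warmer and take its meters down for calibration

ROBOT

A 6-joint arm with a two-finger parallel gripper is mounted at the origin on the work surface. World frame = base frame: x ahead of the robot, y to its left, z up, the work surface at z = 0. Lengths are in m, angles in rad, forces in N, time in s.
With the tool pointing down it reaches from about 0.275 to 0.875 m from the base axis. Payload 12.5 kg.
Tool frame: the origin (TCP) lies midway between the tips of the shut fingers; the grasp point (between the pads) lies 19 mm behind it; z points along the fingers, y is the line along which they close (so a half turn about z gives the same grasp; the last joint's range is limited). The gripper opens to 85 mm and grips with 20 to 120 N. Pads are 22 mm wide; open, the fingers measure 114 mm over their backs; the gripper's body (76 mm by 85 mm) begins 54 mm behind the grasp point. The pads swing forward as they close: fully open they stand 13 mm farther back than shut.
Start: joints at [1.121, 0.351, 1.652, -0, 1.139, -0.085], TCP at [0.196, 0.514, 0.203] pointing down, gripper open.
Joint ranges: [-2.75, 2.75], [-0.79, 2.1], [0.01, 2.65], [-1.57, 4.71], [0.07, 3.14], [-2.87, 2.87]. Speed limits (rad/s): [2.22, 2.22, 2.79, 3.14, 3.14, 3.14].

INTERFACE

Orientations are given as a unit quaternion [x, y, z, w].
In Python, from cell import env gives the robot as it stands. The module is installed in compiled form; this text tells all that it offers.
- The arm moves only by the tool send_rows, never from a script. Its argument "steps" is a list of rows, each an object with "linear": the shift along the tool's x, y, z in units of 25 mm (1.0 is 25 mm), a list of three; "spin": the turn about the tool's z in units of 5 degrees (1.0 is 5 degrees). A call has 1 to 10 rows; each row shifts and turns the commanded pose from where the row before left it, along the tool's axes as they then stand; what a row does not reach is not made up. A row lasts 1/12 s, in which the tool goes at most 41.7 mm and 7.16 degrees, less where a joint would pass 70% of its speed; a pose out of reach is approached as far as the arm can. A call is refused whole if a number of a shift passes 1 or a number of a turn 1, either way. A call with a gripper value outside its range is refused whole. "grip" is the opening, from -1 (shut) to 1 (fully open), so that 0 is half open, set as the call begins (left out, the last holds). The fingers move at their own pace and stop on an object; the grip force is fixed at half the most. Time passes only in rows, so rows that do not move let the fingers close. It gives the time, the measured TCP pose, the force, the opening and the grip force at its end, in the units of the state.
- env.sense(): the state, without advancing time (a new reading comes with each control period).
- env.get_image(name): name is "scene" or "side" or "wrist"; returns a dict with "image" (480x640x3 uint8, red, green, blue), "K" (3x3 intrinsics, pixels), "xyz" and "rotation" of the camera in the world. Camera axes: x right, y up, looking along -z (the intrinsics and any distortion apply to the point x, -y, -z); pixel columns grow to the right and rows downward; lengths in m; the calibration is good to about 2 mm. A picture is of the moment at which its call begins. There is no depth.
- env.job_done(): hands the job in; it is judged then, once.
The state is a dict: "time": time; "q": joint angles; "joint_velocities": joint speeds; "joint_efforts": joint torques, N m; "tcp_pos": TCP position; "eef_rot": TCP orientation; "contact_force": force on the tool from outside, world axes, zero at the start; "torque": the same for the moment, N m; "opening": opening from 0.0 (shut) to 1.0 (fully open); "gripper_force": force on a finger pad.
Only numpy, scipy, OpenCV 4.12 (cv2) and the standard library are available. Lean on these libraries where they do the work, as an engineer would, in place of code of your own. Each camera call takes 0.05 s, during which the arm holds its last target. There are 200 camera calls.

TASK

The clay warmer's meters are going out for calibration. First switch the heat off by turning the outer ring knob back to its red off tick without moving the orange inner knob, then pull the power plug and put it in the red lock-out box; only after that take every meter off its keyhole studs on the rail and stand it upright on the floor of the white tray. Do not disturb the bottles, clay and tools on the bench.

Things in the scene. Friction and masses are not known exactly. Their poses are not given: they have to be found in the camera images.
- rack: Fixed rail on posts, 500 mm long in y, 85 to 155 mm above the table, 20 mm thick. Origin: on the table under the centre of its front face; +x points into the rail, the front faces -x. Meter places at y = -150, 0, 150 mm, each with two studs at +-43 mm, 130 mm up: 6 mm shank, 15 mm brass head 4 mm thick, 7 mm free between head and rail, 11 mm out in all.
- heat (a joint): Outer knob (black ring) of the concentric pair: 58 mm diameter, 1 to 23 mm above the console's top, white mark. Radians; 0 = OFF, at its end stop, mark at the red tick (console's -x side). Grows clockwise seen from above to 2.6: switch off by turning anticlockwise. 0.06 N m friction; stays where left.
- heat_grip (a point): On the common vertical axis of the two knobs, at mid-height of the outer knob, 12 mm above the console's top.
- trim (a joint): Inner knob (orange, 24 mm diameter, from 24 to 40 mm above the console's top) of the concentric pair: the blower trim, to be left as found. Radians, grows clockwise seen from above; turns easily.
- trim_mark (a point): Point on the rim of the inner knob's top, 12 mm off the axis (turns with it).
- console: Fixed grey control console of the clay warmer, 160 x 220 x 60 mm high. Origin: centre of its underside on the table. Knobs' axis at (0, -52) mm and socket centre at (0, 60) mm in its frame.
- plug: Power plug in the console's socket: red head 40 (x) x 32 (y) x 44 mm high, below it a stem 24 x 24 x 42 mm. Origin: centre of the head's underside, which rests on the console's top when plugged in; z up through the head. 0.12 kg. Pull straight up: a sprung detent slide lets go at about 10 to 15 N in the first 14 mm; free of the socket after 42 mm.
- lockbox: Loose open red lock-out box, 130 x 130 x 45 mm high, walls and floor 5 mm. Origin: centre of its underside.
- tray: Loose open white tray, 180 (x) x 300 (y) x 26 mm high, walls and floor 5 mm, 1.2 kg. Origin: centre of its underside.
- meter_a: Meter, blue and black (may be absent), 0.3 kg. Housing 44 (x) x 50 (y) x 84 mm (z), origin at its centre, dial on -x. Grey flange at the back: x 22 to 27, y +-62, z -22 to 28 mm, with keyholes at y = +-43: slot 9 wide, top at z 20; below it wide end 21 x 21, z -16 to 5. Hangs with studs at the slots' tops: raise 22.5 mm (3 mm play), then draw off along -x 13 mm or more. Stands on its foot.
- meter_b: Meter, green and black (may be absent), 0.3 kg. Housing 44 (x) x 50 (y) x 84 mm (z), origin at its centre, dial on -x. Grey flange at the back: x 22 to 27, y +-62, z -22 to 28 mm, with keyholes at y = +-43: slot 9 wide, top at z 20; below it wide end 21 x 21, z -16 to 5. Hangs with studs at the slots' tops: raise 22.5 mm (3 mm play), then draw off along -x 13 mm or more. Stands on its foot.
- meter_c: Meter, yellow and black (may be absent), 0.3 kg. Housing 44 (x) x 50 (y) x 84 mm (z), origin at its centre, dial on -x. Grey flange at the back: x 22 to 27, y +-62, z -22 to 28 mm, with keyholes at y = +-43: slot 9 wide, top at z 20; below it wide end 21 x 21, z -16 to 5. Hangs with studs at the slots' tops: raise 22.5 mm (3 mm play), then draw off along -x 13 mm or more. Stands on its foot.
- wash_bottle: Bystander, not to be disturbed: white wash bottle, blue cap and spout, 68 mm across, 215 mm high. Origin: centre of its underside.
- glue_bottle: Bystander, not to be disturbed: small white glue bottle with blue cap, 40 mm across, 110 mm high. Origin: centre of its underside.
- filler_pot: Bystander, not to be disturbed: tin of filler with blue label, 100 mm across, 110 mm high. Origin: centre of its underside.
- clay_block: Bystander, not to be disturbed: brown block of clay, 90 x 60 x 40 mm. Origin: centre of its underside.
- spatula: Bystander, not to be disturbed: spatula, 190 mm long, lying flat.
Things that resemble listed ones, but are neither listed nor needed, are in the scene too. What is meant by the plug is not purple, and is the larger of those in its own colour.

How it is judged:
On the way, in this order (a step that is already met when the one before it is completed fails the run):
1. the heat knob is off (value of joint heat below 0.12 rad), for 0.2 s.
2. the plug lies in the lock-out box (x of plug in the frame of lockbox between -0.06 and 0.06 m and y of plug in the frame of lockbox between -0.06 and 0.06 m and z of plug in the frame of lockbox below 0.065 m and linear speed of plug below 0.03 m/s and value of joint heat below 0.12 rad), for 0.2 s.
3. every meter stands in the tray (x of meter_a in the frame of tray between -0.08 and 0.08 m and y of meter_a in the frame of tray between -0.135 and 0.135 m and z of meter_a in the frame of tray between 0.038 and 0.055 m and angle between each of meter_a, meter_b, meter_c's own z axis and vertical below 0.2 rad and linear speed of each of meter_a, meter_b, meter_c below 0.03 m/s and x of meter_b in the frame of tray between -0.08 and 0.08 m and y of meter_b in the frame of tray between -0.135 and 0.135 m and z of meter_b in the frame of tray between 0.038 and 0.055 m and x of meter_c in the frame of tray between -0.08 and 0.08 m and y of meter_c in the frame of tray between -0.135 and 0.135 m and z of meter_c in the frame of tray between 0.038 and 0.055 m), for 0.2 s.
At the end, for the whole second after the job is handed in: Heat knob within 0.12 rad of off; plug at rest inside the lock-out box (its origin within 60 mm of the box's centre lines and no more than 65 mm above the box's underside); every meter present at rest, standing on the tray's floor within its walls, within 0.2 rad of upright (all of step 2 and all of step 3); the robot touches nothing.
It fails at once if the inner knob is turned (more than about 0.2 rad) (distance of trim_mark from where it was at the start of the episode above 0.0025 m).
It fails at once if the plug is pulled while the heat is on (z of plug in the frame of console above 0.075 m and value of joint heat above 0.15 rad).
It fails at once if a meter is taken down while the plug is still in its socket (distance of any of meter_a, meter_b, meter_c from where it was at the start of the episode above 0.03 m and z of plug in the frame of console below 0.07 m and horizontal distance between plug and console below 0.075 m and horizontal distance between plug and lockbox above 0.07 m).
It fails at once if a bottle, the pot, the clay or a tool on the bench is disturbed (moved more than 30 mm) (distance of any of wash_bottle, glue_bottle, filler_pot, clay_block, spatula from where it was at the start of the episode above 0.03 m).
Of meter_a, meter_b, meter_c only 2 to 3 are there at a start; the rules pass over those that are not, and their reading is None.
At some moment in a run one of tray, lockbox may be knocked a few centimetres aside while the robot is not near it.
It also fails if it takes over 210 s, if anything falls off the work surface, if the arm or the gripper's body presses on something with over 40 N, if the wrist force passes 120 N, or if a joint passes its speed limit or range.

## Working session

There is one attempt and no reset: what is moved stays moved. The work goes in short steps, Python scripts to look and compute and a tool call to move; the robot and the scene stay as the last step left them, time stands still between calls to the robot, and variables do not carry over. Pictures are saved under pics/ and viewed, at most 14 in all, crops included, and the job is handed in when it is done.

Besides the shell and the picture viewer there is one more tool, called after "Request:" by a JSON object that holds its "method" and its "body", one argument or row to a line. send_rows: Moves the arm, as the interface text tells. Its arguments: {"type":"object","properties":{"steps":{"type":"array"},"grip":{"type":"number"}},"required":["steps"]}

```bash
mkdir -p pics
cat > h.py <<'E'
import numpy as np, cv2, json
from cell import env
def snap(n,f):
    d=env.get_image(n); cv2.imwrite(f'pics/{f}.png',d['image'][:,:,::-1])
    np.savez(f'pics/{f}.npz',**{k:np.array(d[k]) for k in('image','K','xyz','rotation')}); return d
def load(f): return np.load(f'pics/{f}.npz')
def R(d):
    r=np.array(d['rotation'],float)
    if r.shape==(3,3): return r
    from scipy.spatial.transform import Rotation as Q
    return Q.from_quat(r).as_matrix()
def ray(d,u,v):
    K=np.array(d['K']); p=np.linalg.inv(K)@[u,v,1]; return np.array(d['xyz']),R(d)@np.array([p[0],-p[1],-p[2]])
def plane(d,u,v,z):
    o,r=ray(d,u,v); return o+r*(z-o[2])/r[2]
def proj(d,P):
    c=R(d).T@(np.array(P)-np.array(d['xyz'])); K=np.array(d['K']); p=K@np.array([c[0],-c[1],-c[2]]); return p[:2]/p[2]
def two(d1,p1,d2,p2):
    o1,r1=ray(d1,*p1);o2,r2=ray(d2,*p2)
    s=np.linalg.lstsq(np.c_[r1,-r2],o2-o1,rcond=None)[0]; a=o1+s[0]*r1;b=o2+s[1]*r2
    return (a+b)/2,np.linalg.norm(a-b)
E
python3 - <<'E'
from h import *
for n in('scene','side','wrist'):
    d=snap(n,n+'0'); print(n,d['xyz'],d['K'],d['rotation'],[k for k in d])
print(env.sense())
E
```

```text
scene [1.31742832 0.34627293 0.84309218] [[507.4374567    0.         326.41019349]
 [  0.         507.4374567  234.3965173 ]
 [  0.           0.           1.        ]] [0.24108702 0.34447452 0.75215166 0.50742707] ['image', 'K', 'xyz', 'rotation']
side [-0.00136736  1.01807817  0.73848054] [[455.52252558   0.         319.82096421]
 [  0.         455.52252558 239.48783615]
 [  0.           0.           1.        ]] [-0.10977394  0.48699252  0.83928899 -0.21536471] ['image', 'K', 'xyz', 'rotation']
wrist [0.13462047 0.53812422 0.37410783] [[347.76113248   0.         315.65550761]
 [  0.         347.76113248 241.46466388]
 [  0.           0.           1.        ]] [-0.11077164 -0.07563005  0.5627983   0.81563951] ['image', 'K', 'xyz', 'rotation']
{'time': 0.15, 'q': array([ 1.12141347e+00,  3.51132142e-01,  1.65226655e+00, -8.03707304e-06,
        1.13909393e+00, -8.45869373e-02]), 'joint_velocities': array([-2.02583167e-04, -1.32111013e-03, -3.31128043e-03, -8.36570304e-05,
        1.20493231e-03,  1.19917003e-03]), 'joint_efforts': array([ 4.09815202e-04, -5.06251323e+01, -2.91498345e+01, -1.08788781e-04,
        3.30857642e-03,  3.18398338e-05]), 'tcp_pos': array([0.19606848, 0.51356987, 0.20247533]), 'eef_rot': array([ 1.81386600e-01,  9.83411765e-01, -4.35005131e-04, -1.15197204e-04]), 'contact_force': array([0.45520564, 0.24788504, 0.24405052]), 'torque': array([ 0.01380043,  0.02440847, -0.00820439]), 'gripper_force': 0.0, 'opening': 0.9979716881746912}
```

View pics/scene0.png

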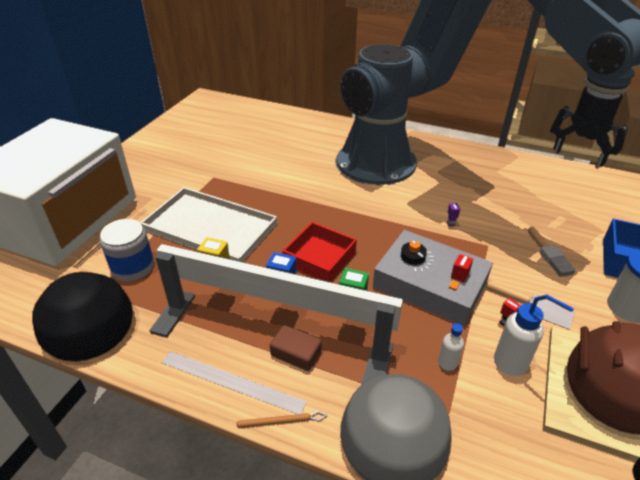

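View pics/side0.png

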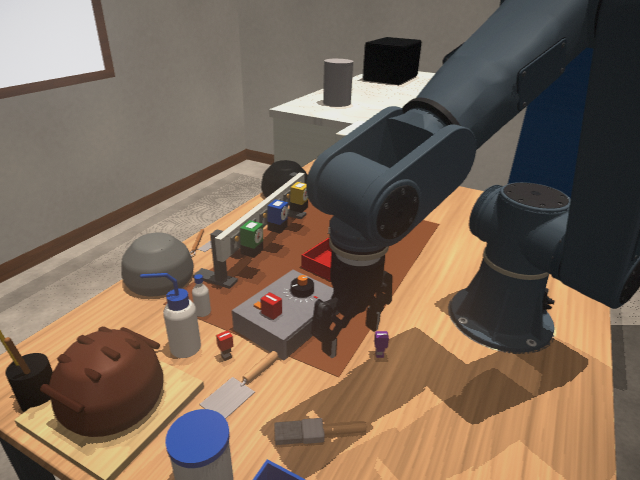

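Scene shows yellow, blue and green meters at (212,247), (282,262), (353,279), the tray at (210,225), the red box at (320,250), and the console at (433,275). Plug candidates are the red one in the console (462,267), a small loose red one (510,309) and a purple one (453,212). The red one in the socket fits, because it is the larger red. I'll confirm it in the crop below.

Run:
```python
from h import *
d=load('scene0'); s=load('side0')
def masks(im):
    hsv=cv2.cvtColor(im,cv2.COLOR_RGB2HSV); H,S,V=cv2.split(hsv)
    return {'red':((H<5)|(H>174))&(S>190)&(V>70),'yel':(H>22)&(H<33)&(S>180)&(V>90),'blu':(H>108)&(H<122)&(S>160)&(V>80),'grn':(H>50)&(H<75)&(S>150),'org':(H>7)&(H<15)&(S>215)&(V>160)}
for nm,q in(('scene',d),('side',s)):
    for k,m in masks(q['image']).items():
        n,l,st,c=cv2.connectedComponentsWithStats(m.astype(np.uint8))
        print(nm,k,[(st[i].tolist(),c[i].round(1).tolist()) for i in range(1,n) if st[i,4]>25])
a=cv2.resize(d['image'][170:340,130:530],None,fx=2,fy=2,interpolation=3)
b=cv2.resize(d['image'][225:330,365:525],None,fx=5,fy=5,interpolation=3)
cv2.imwrite('pics/crop1.png',b[:,:,::-1]); cv2.imwrite('pics/crop2.png',a[:,:,::-1])
```

```text
scene red [([283, 222, 73, 59, 2649], [321.1, 250.8]), ([452, 255, 20, 26, 280], [461.1, 269.0]), ([502, 302, 15, 15, 123], [507.6, 309.0])]
scene yel [([198, 242, 28, 14, 156], [213.3, 249.2])]
scene blu [([612, 220, 28, 54, 605], [625.9, 248.4]), ([267, 253, 29, 18, 209], [281.6, 262.9]), ([535, 296, 37, 14, 78], [554.4, 301.4]), ([518, 304, 25, 19, 336], [529.8, 313.2]), ([453, 324, 9, 9, 69], [456.9, 327.8])]
scene grn [([340, 269, 28, 20, 190], [354.5, 280.9])]
scene org []
side red [([302, 238, 30, 30, 246], [321.9, 256.2]), ([262, 293, 19, 12, 89], [270.9, 299.0]), ([217, 331, 15, 9, 46], [223.9, 335.7])]
side yel []
side blu [([269, 200, 18, 8, 39], [277.9, 204.4]), ([166, 438, 31, 25, 275], [180.6, 451.9])]
side grn []
side org []
```

View pics/crop1.png

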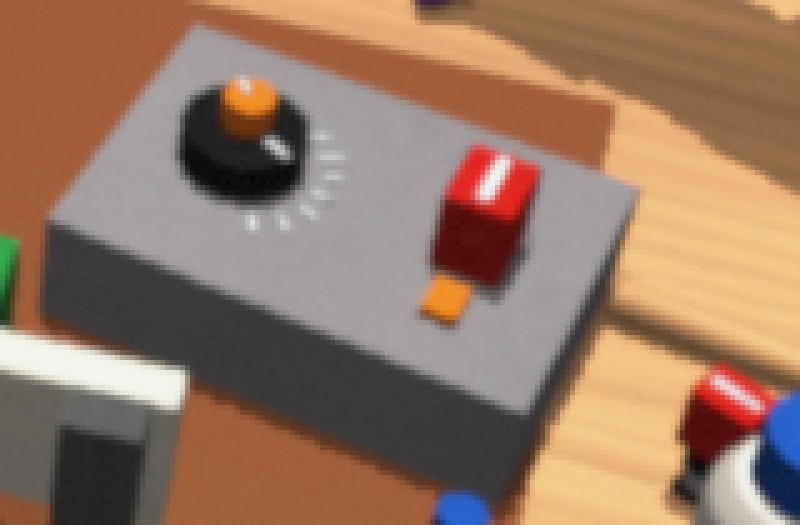

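View pics/crop2.png

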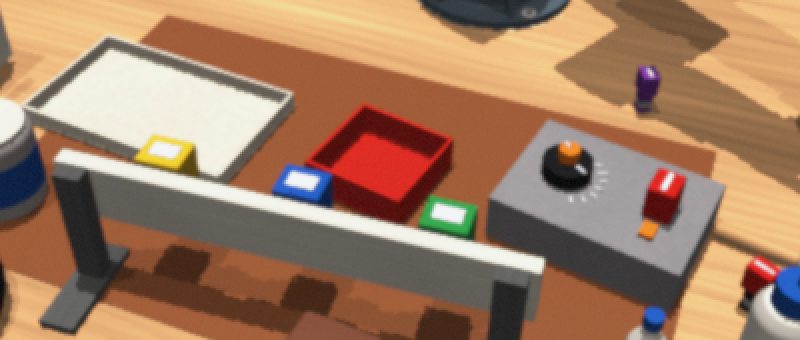

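Crop 1 confirms it: the red plug seated in the console (465,262) is bigger than the loose red one at (509,305). The heat knob's mark points away from the off tick, and the red tick is hidden behind the knob. Crop 2 shows all three meters, the tray and the lock-out box.

Run:
```python
from h import *
d=load('scene0')
c1=lambda x,y:(365+x/5,225+y/5); c2=lambda x,y:(130+x/2,170+y/2)
P=lambda p,z: plane(d,*p,z).round(4)[:2]
k=[P(c1(*p),.06) for p in((195,25),(637,188),(530,412),(48,222))]
print('console',k,np.mean(k,0),[np.linalg.norm(k[i]-k[i-1]).round(3) for i in range(4)])
print('orange',P(c1(250,88),.100),'plugtop',P(c1(492,180),.104),'mark',P(c1(278,148),.083))
for p in((475,148),(540,168),(508,222),(447,202)): print('plug corner',P(c1(*p),.104))
print('rail top', [P(c2(*p),.155) for p in((62,150),(545,260),(542,272),(55,160))])
for n,p in dict(y=(166,150),b=(303,180),g=(448,213)).items(): print(n,P(c2(*p),.155))
for n,p in dict(y=((148,137),(196,150),(186,167),(134,156)),g=((430,198),(476,209),(470,233),(419,226))).items(): print(n,[P(c2(*q),.155) for q in p])
t=[P(c2(*q),.026) for q in((108,37),(294,93),(24,106))]; print('tray',t,(t[1]+t[2])/2)
b=[P(c2(*q),.045) for q in((366,105),(452,143),(308,160))]; print('box',b,(b[1]+b[2])/2)
```

```text
console [array([0.3674, 0.1823]), array([0.4026, 0.3969]), array([0.5562, 0.3743]), array([0.525 , 0.1575])] [0.4628  0.27775] [np.float64(0.16), np.float64(0.217), np.float64(0.155), np.float64(0.219)]
orange [0.4492 0.2249] plugtop [0.4727 0.3359] mark [0.4643 0.2435]
plug corner [0.4552 0.3254]
plug corner [0.4572 0.3537]
plug corner [0.496  0.3466]
plug corner [0.4936 0.3206]
rail top [array([ 0.7192, -0.2434]), array([0.6782, 0.2517]), array([0.6933, 0.253 ]), array([ 0.7346, -0.2408])]
y [ 0.6789 -0.1461]
b [0.666 0.002]
g [0.6548 0.1498]
y [array([ 0.6685, -0.1739]), array([ 0.6673, -0.118 ]), array([ 0.6935, -0.1142]), array([ 0.6992, -0.1711])]
g [array([0.6421, 0.1268]), array([0.6394, 0.1729]), array([0.6719, 0.1776]), array([0.6816, 0.1302])]
tray [array([ 0.3855, -0.4366]), array([ 0.3995, -0.1444]), array([ 0.555 , -0.4487])] [ 0.47725 -0.29655]
box [array([ 0.4081, -0.0394]), array([0.4354, 0.0838]), array([ 0.5287, -0.0624])] [0.48205 0.0107 ]
```

Request:
{"method": "send_rows", "body": {
  "steps": [
    {"linear": [-0.98, -0.5, 0], "spin": 0},
    {"linear": [-0.98, -0.5, 0], "spin": 0},
    {"linear": [-0.98, -0.5, 0], "spin": 0},
    {"linear": [-0.98, -0.5, 0], "spin": 0},
    {"linear": [-0.98, -0.5, 0], "spin": 0},
    {"linear": [-0.98, -0.5, 0], "spin": 0},
    {"linear": [-0.98, -0.5, 0], "spin": 0}
  ],
  "grip": 1
}}

```text
time: 0.73
tcp_pos: [0.3258, 0.3697, 0.2028]
eef_rot: [0.181, 0.983, -0.0, -0.0]
contact_force: [0.2, -0.7, 0.4]
opening: 0.998
gripper_force: 0.0
```

Request:
{"method": "send_rows", "body": {
  "steps": [
    {"linear": [-0.98, -0.5, 0], "spin": 0},
    {"linear": [-0.98, -0.5, 0], "spin": 0},
    {"linear": [-0.98, -0.5, 0], "spin": 0},
    {"linear": [-0.98, -0.5, 0], "spin": 0},
    {"linear": [-0.98, -0.5, 0], "spin": 0},
    {"linear": [-0.98, -0.5, 0], "spin": 0},
    {"linear": [-0.98, -0.5, 0], "spin": 0},
    {"linear": [0, 0, 0], "spin": 0},
    {"linear": [0, 0, 0], "spin": 0},
    {"linear": [0, 0, 0], "spin": 0}
  ]
}}

```text
time: 1.57
tcp_pos: [0.4538, 0.2281, 0.2027]
eef_rot: [0.182, 0.983, -0.0, -0.0]
contact_force: [-0.5, -0.1, 0.7]
opening: 0.999
gripper_force: 0.0
```

Run:
```python
from h import *
d=snap('wrist','w1'); s=env.sense(); print(s['tcp_pos'],s['q'],s['eef_rot'],d['xyz'])
print(proj(d,[.453,.226,.1]),proj(d,[.472,.336,.104]))
```

```text
[0.45363365 0.22839733 0.20275344] [ 3.74656628e-01  2.74683635e-01  1.75838140e+00  1.73565926e-04
  1.10895586e+00 -8.31885418e-01] [ 1.81159982e-01  9.83453613e-01 -4.72049709e-05 -2.22832756e-04] [0.39241039 0.25255591 0.37440629]
[311.78238399 230.22857055] [451.4626704  204.96289578]
```

View pics/w1.png

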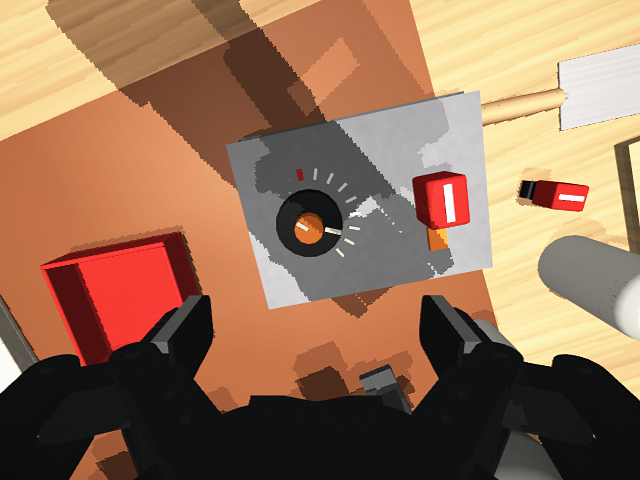

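The wrist view shows the orange knob at (309,229), the ring at (309,223) with its mark at (333,230), the red off tick at (300,174), the plug top at (447,198), and the loose small plug at (560,195).

Run:
```python
from h import *
d=load('w1')
P=lambda u,v,z: plane(d,u,v,z)[:2].round(4)
im=d['image']; H,S,V=cv2.split(cv2.cvtColor(im,cv2.COLOR_RGB2HSV))
m=((H>5)&(H<16)&(S>180)&(V>90)).astype(np.uint8); m[:, :280]=0;m[:,340:]=0;m[:200]=0;m[260:]=0
n,l,st,c=cv2.connectedComponentsWithStats(m); i=1+st[1:,4].argmax(); print('orange',c[i],st[i],P(*c[i],.1))
b=(V<45).astype(np.uint8); b[:,:265]=0;b[:,350:]=0;b[:180]=0;b[265:]=0
n,l,st,c=cv2.connectedComponentsWithStats(b); i=1+st[1:,4].argmax(); print('ring',c[i],st[i],P(*c[i],.08))
ax=P(309,223,.083);print('ringtop',ax)
print('mark',P(333,231,.083),'tick',P(300,174,.06))
for p in((414,177),(466,172),(468,222),(416,229)): print('plug',P(*p,.104))
k=[P(*p,.06) for p in((228,144),(479,92),(493,267),(270,308))]; c=np.mean(k,0); y=(k[1]-k[0]+k[2]-k[3]); y/=np.linalg.norm(y)
print('console',k,c,y,'axis',c-.052*y,'socket',c+.06*y)
```

```text
orange [309.06790123 228.24537037] [294 213  30  31 648] [0.4507 0.2245]
ring [308.29875986 220.95490417] [ 276  189   67   68 2661] [0.4487 0.2242]
ringtop [0.45   0.2244]
mark [0.4639 0.2412] tick [0.4101 0.2308]
plug [0.4408 0.3147]
plug [0.4513 0.3529]
plug [0.4899 0.3447]
plug [0.4807 0.3045]
console [array([0.3639, 0.1816]), array([0.4004, 0.3958]), array([0.5572, 0.3712]), array([0.521 , 0.1551])] [0.460625 0.275925] [0.16659098 0.98602609] axis [0.45196227 0.22465164] socket [0.47062046 0.33508657]
```

Request:
{"method": "send_rows", "body": {
  "steps": [
    {"linear": [0, 0, 0], "spin": 1},
    {"linear": [0, 0, 0], "spin": 1},
    {"linear": [0, 0, 0], "spin": 1},
    {"linear": [0, 0, 0], "spin": 1},
    {"linear": [0, 0, 0], "spin": 1},
    {"linear": [0, 0, 0], "spin": 1},
    {"linear": [0, 0, 0], "spin": 1}
  ]
}}

```text
time: 2.2
tcp_pos: [0.4535, 0.2288, 0.2029]
eef_rot: [0.47, 0.883, -0.0, -0.0]
contact_force: [-0.1, 0.2, 0.1]
opening: 1.001
gripper_force: 0.0
```

Request:
{"method": "send_rows", "body": {
  "steps": [
    {"linear": [0, 0, 0], "spin": 1},
    {"linear": [0, 0, 0], "spin": 1},
    {"linear": [0, 0, 0], "spin": 1},
    {"linear": [0, 0, 0], "spin": 1},
    {"linear": [0, 0, 0], "spin": 1},
    {"linear": [0, 0, 0], "spin": 1},
    {"linear": [0, 0, 0], "spin": 1},
    {"linear": [-0.16, -0.11, 0.8], "spin": 0},
    {"linear": [0, 0, 0.8], "spin": 0},
    {"linear": [0, 0, 0], "spin": 0}
  ]
}}

```text
time: 3.03
tcp_pos: [0.449, 0.224, 0.1601]
eef_rot: [0.712, 0.702, -0.002, -0.001]
contact_force: [-1.0, 0.3, -0.9]
opening: 1.0
gripper_force: 0.0
```

Run:
```python
from h import *
s=env.sense(); print(s['tcp_pos'],s['q'],s['eef_rot'])
```

```text
[0.44901935 0.22402717 0.16005455] [3.69950948e-01 3.18613146e-01 1.81529916e+00 7.57433847e-05
 1.01272451e+00 3.84347255e-01] [ 0.71219015  0.70198207 -0.00230208 -0.00103071]
```

Request:
{"method": "send_rows", "body": {
  "steps": [
    {"linear": [0.02, 0.07, 0.8], "spin": 0},
    {"linear": [0, 0, 0.8], "spin": 0},
    {"linear": [0, 0, 0.8], "spin": 0},
    {"linear": [0, 0, 0.8], "spin": 0},
    {"linear": [0, 0, 0.5], "spin": 0},
    {"linear": [0, 0, 0.3], "spin": 0},
    {"linear": [0, 0, 0], "spin": 0},
    {"linear": [0, 0, 0], "spin": 0}
  ]
}}

```text
time: 3.7
tcp_pos: [0.4534, 0.2249, 0.0636]
eef_rot: [0.712, 0.702, 0.0, 0.0]
contact_force: [1.6, 0.5, 0.4]
opening: 1.004
gripper_force: 0.0
```

Request:
{"method": "send_rows", "body": {
  "steps": [
    {"linear": [0, 0, 0], "spin": 0},
    {"linear": [0, 0, 0], "spin": 0},
    {"linear": [0, 0, 0], "spin": 0},
    {"linear": [0, 0, 0], "spin": 0},
    {"linear": [0, 0, 0], "spin": 0},
    {"linear": [0, 0, 0], "spin": 0}
  ],
  "grip": 0.1
}}

```text
time: 4.2
tcp_pos: [0.4532, 0.2245, 0.063]
eef_rot: [0.713, 0.702, 0.0, 0.0]
contact_force: [-0.3, 0.7, -0.6]
opening: 0.551
gripper_force: 0.0
```

Run:
```python
from h import *
d=snap('wrist','w2'); e=snap('side','s2'); print(env.sense()['opening'])
a=cv2.resize(d['image'][150:390,160:480],(400,300)); b=cv2.resize(e['image'][240:360,220:380],(400,300))
cv2.imwrite('pics/w2c.png',np.hstack([a,b])[:,:,::-1])
```

```text
0.552949447672863
```

View pics/w2c.png

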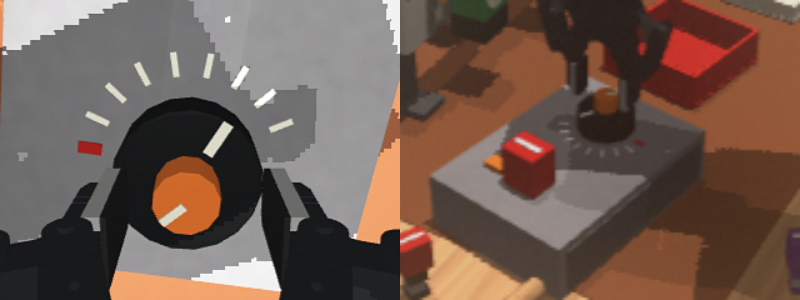

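Request:
{"method": "send_rows", "body": {
  "steps": [
    {"linear": [0, 0, 0], "spin": 0},
    {"linear": [0, 0, 0], "spin": 0},
    {"linear": [0, -0.1, 0.1], "spin": 0},
    {"linear": [0, 0, 0.1], "spin": 0},
    {"linear": [0, 0, 0], "spin": 0}
  ],
  "grip": 0.6
}}

```text
time: 4.72
tcp_pos: [0.4502, 0.2244, 0.0573]
eef_rot: [0.713, 0.702, -0.0, -0.0]
contact_force: [0.5, -0.5, -0.0]
opening: 0.801
gripper_force: 0.0
```

Request:
{"method": "send_rows", "body": {
  "steps": [
    {"linear": [0, 0, 0], "spin": 0},
    {"linear": [0, 0, 0], "spin": 0},
    {"linear": [0, 0, 0], "spin": 0},
    {"linear": [0, 0, 0], "spin": 0},
    {"linear": [0, 0, 0], "spin": 0},
    {"linear": [0, 0, 0], "spin": 0}
  ],
  "grip": -0.1
}}

```text
time: 5.22
tcp_pos: [0.4507, 0.2245, 0.0579]
eef_rot: [0.713, 0.702, 0.0, 0.0]
contact_force: [0.8, 0.2, -0.3]
opening: 0.448
gripper_force: 0.0
```

Run:
```python
from h import *
d=snap('wrist','w3'); e=snap('side','s3'); print(env.sense()['opening'])
a=cv2.resize(d['image'][150:390,160:480],(400,300)); b=cv2.resize(e['image'][250:325,260:360],(400,300),interpolation=cv2.INTER_CUBIC)
cv2.imwrite('pics/w3c.png',np.hstack([a,b])[:,:,::-1])
```

```text
0.44961030786495404
```

View pics/w3c.png

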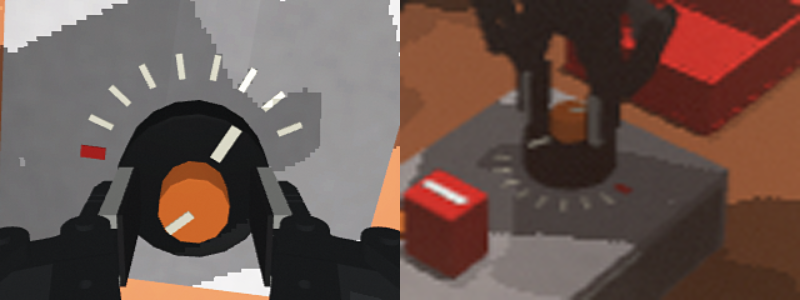

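Run:
```python
from h import *
for f,t,ph,g in(('w1',[.4536,.2284,.2028],69.1,.0425),('w3',[.4507,.2245,.0579],-.9,.019)):
    d=load(f); a=np.deg2rad(ph); y=np.array([np.cos(a),np.sin(a),0]); x=np.array([-np.sin(a),np.cos(a),0])
    if f=='w3': x=x
    x=np.array([-y[1],y[0],0])
    print(f,proj(d,t).round(0))
    for b in(0,.013,.03,.045):
        print(b,[proj(d,np.array(t)+s*g*y+q*.011*x+[0,0,b]).round(0).tolist() for s in(-1,1) for q in(-1,1)])
```

```text
w1 [314. 275.]
0 [[235.0, 295.0], [232.0, 255.0], [394.0, 295.0], [396.0, 256.0]]
0.013 [[229.0, 305.0], [226.0, 264.0], [399.0, 306.0], [402.0, 264.0]]
0.03 [[220.0, 322.0], [216.0, 276.0], [408.0, 322.0], [412.0, 277.0]]
0.045 [[210.0, 340.0], [206.0, 290.0], [418.0, 340.0], [422.0, 291.0]]
w3 [313. 279.]
0 [[278.0, 298.0], [277.0, 259.0], [349.0, 298.0], [350.0, 259.0]]
0.013 [[275.0, 309.0], [274.0, 267.0], [351.0, 309.0], [352.0, 267.0]]
0.03 [[271.0, 326.0], [269.0, 280.0], [355.0, 326.0], [356.0, 280.0]]
0.045 [[266.0, 344.0], [264.0, 294.0], [359.0, 344.0], [361.0, 295.0]]
```

The fingertips appear to be above the ring: the pads overlap its top and there is no contact. I'll open, go lower while watching the force, and close again.

Request:
{"method": "send_rows", "body": {
  "steps": [
    {"linear": [0, 0, 0], "spin": 0},
    {"linear": [0, 0, 0], "spin": 0},
    {"linear": [0, 0, 0], "spin": 0},
    {"linear": [0, 0, 0.2], "spin": 0},
    {"linear": [0, 0, 0.2], "spin": 0},
    {"linear": [0, 0, 0.2], "spin": 0},
    {"linear": [0, 0, 0], "spin": 0}
  ],
  "grip": 0.8
}}

```text
time: 5.9
tcp_pos: [0.45, 0.2242, 0.0417]
eef_rot: [0.713, 0.702, -0.001, -0.0]
contact_force: [0.2, 0.3, 0.4]
opening: 0.9
gripper_force: 0.0
```

Request:
{"method": "send_rows", "body": {
  "steps": [
    {"linear": [0, 0, 0], "spin": 0},
    {"linear": [0, 0, 0], "spin": 0},
    {"linear": [0, 0, 0], "spin": 0},
    {"linear": [0, 0, 0], "spin": 0},
    {"linear": [0, 0, 0], "spin": 0},
    {"linear": [0, 0, 0], "spin": 0}
  ],
  "grip": 0.0
}}

```text
time: 6.4
tcp_pos: [0.4502, 0.2245, 0.0435]
eef_rot: [0.713, 0.701, -0.0, -0.0]
contact_force: [-4.5, -0.7, 9.0]
opening: 0.646
gripper_force: 61.4
```

Request:
{"method": "send_rows", "body": {
  "steps": [
    {"linear": [0, 0, 0], "spin": -0.5},
    {"linear": [0, 0, 0], "spin": -0.5},
    {"linear": [0, 0, 0], "spin": -1},
    {"linear": [0, 0, 0], "spin": -1},
    {"linear": [0, 0, 0], "spin": -1},
    {"linear": [0, 0, 0], "spin": -1},
    {"linear": [0, 0, 0], "spin": -1},
    {"linear": [0, 0, 0], "spin": -1},
    {"linear": [0, 0, 0], "spin": -1}
  ]
}}

```text
time: 7.15
tcp_pos: [0.4494, 0.2242, 0.0434]
eef_rot: [0.428, 0.904, -0.001, -0.001]
contact_force: [-8.8, -3.7, 14.1]
opening: 0.647
gripper_force: 61.8
```

Run:
```python
from h import *
s=env.sense(); print(s['tcp_pos'],s['q'],s['torque'],s['contact_force'])
d=snap('wrist','w4'); cv2.imwrite('pics/w4c.png',d['image'][150:390,160:480][:,:,::-1])
```

```text
[0.44939239 0.22419174 0.04342846] [ 3.69938411e-01  5.00824810e-01  1.89580856e+00  2.18929034e-04
  7.47725510e-01 -3.16862622e-01] [-0.64423044  1.64079318 -0.07666592] [-8.81850895 -3.65428017 14.05016148]
```

View pics/w4c.png

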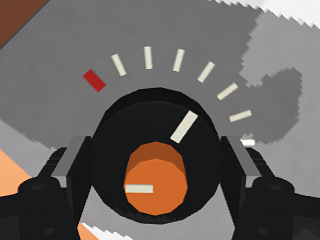

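The ring turns with the gripper and the orange knob stays put. Continuing.

Request:
{"method": "send_rows", "body": {
  "steps": [
    {"linear": [0, 0, -0.04], "spin": -1},
    {"linear": [0, 0, 0], "spin": -1},
    {"linear": [0, 0, 0], "spin": -1},
    {"linear": [0, 0, 0], "spin": -1},
    {"linear": [0, 0, 0], "spin": -1},
    {"linear": [0, 0, 0], "spin": -1},
    {"linear": [0, 0, 0], "spin": -1}
  ]
}}

```text
time: 7.78
tcp_pos: [0.4489, 0.2235, 0.0436]
eef_rot: [0.136, 0.991, -0.001, -0.002]
contact_force: [-6.0, -6.9, 5.7]
opening: 0.641
gripper_force: 66.5
```

Request:
{"method": "send_rows", "body": {
  "steps": [
    {"linear": [0, 0, 0], "spin": -1},
    {"linear": [0, 0, 0], "spin": -1},
    {"linear": [0, 0, 0], "spin": -1},
    {"linear": [0, 0, 0], "spin": -1},
    {"linear": [0, 0, 0], "spin": -1},
    {"linear": [0, 0, 0], "spin": -1},
    {"linear": [0, 0, 0], "spin": -1},
    {"linear": [0, 0, 0], "spin": -1},
    {"linear": [0, 0, 0], "spin": 0}
  ]
}}

```text
time: 8.53
tcp_pos: [0.4489, 0.2227, 0.0436]
eef_rot: [-0.211, 0.977, -0.001, -0.002]
contact_force: [-5.6, -13.2, 5.1]
opening: 0.644
gripper_force: 66.6
```

Run:
```python
from h import *
s=env.sense(); print(s['tcp_pos'],s['q'],s['torque'],s['contact_force'])
d=snap('wrist','w5'); cv2.imwrite('pics/w5c.png',d['image'][150:390,160:480][:,:,::-1])
```

```text
[0.44894732 0.22269006 0.04361481] [ 0.36832634  0.49999239  1.89668259 -0.00195584  0.74993901 -1.62610778] [-2.46843074  0.76830247 -0.65005614] [ -5.5674301  -13.24339223   5.0920284 ]
```

View pics/w5c.png

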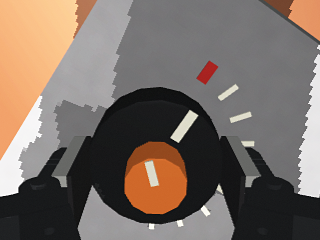

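Run:
```python
from h import *
d=load('w5')
a=plane(d,160+173,150+140,.083)[:2];b=plane(d,160+194,150+113,.083)[:2];t=plane(d,160+207,150+72,.06)[:2]
c=np.array([.4508,.2245]); f=lambda v:np.degrees(np.arctan2(v[1],v[0]))
print(f(b-a),f((a+b)/2-c),f(t-c),a,b,t, (a+b)/2-c)
d=load('w4')
a=plane(d,160+173,150+140,.083)[:2];b=plane(d,160+194,150+113,.083)[:2];t=plane(d,160+94,150+80,.06)[:2]
print(f(b-a),f((a+b)/2-c),f(t-c))
```

```text
169.1129008645066 172.54673711709728 171.30776698809362 [0.43823009 0.22571199] [0.42417023 0.22841621] [0.40997339 0.23074168] [-0.01959984  0.0025641 ]
94.16971187697821 94.13315203278725 172.6581637981735
```

Request:
{"method": "send_rows", "body": {
  "steps": [
    {"linear": [0, 0, 0], "spin": 0},
    {"linear": [0, 0, 0], "spin": 0},
    {"linear": [0, 0, 0], "spin": 0},
    {"linear": [0, 0, 0], "spin": 0},
    {"linear": [0, 0, -0.4], "spin": 0},
    {"linear": [0, 0, -0.8], "spin": 0},
    {"linear": [0, 0, -1], "spin": 0},
    {"linear": [0, 0, -1], "spin": 0},
    {"linear": [0, 0, -1], "spin": 0},
    {"linear": [0, 0, -1], "spin": 0}
  ],
  "grip": 1
}}

```text
time: 9.42
tcp_pos: [0.4505, 0.2246, 0.1761]
eef_rot: [-0.209, 0.978, 0.0, 0.0]
contact_force: [-0.1, 0.3, -0.6]
opening: 1.001
gripper_force: 0.0
```

Request:
{"method": "send_rows", "body": {
  "steps": [
    {"linear": [0, 0, -0.6], "spin": 1},
    {"linear": [0, 0, 0], "spin": 1},
    {"linear": [0, 0, 0], "spin": 1},
    {"linear": [0, 0, 0], "spin": 1},
    {"linear": [0, 0, 0], "spin": 1},
    {"linear": [0, 0, 0], "spin": 1},
    {"linear": [0, 0, 0], "spin": 0.7},
    {"linear": [0, 0, 0], "spin": 0},
    {"linear": [0, 0, 0], "spin": 0}
  ]
}}

```text
time: 10.17
tcp_pos: [0.4506, 0.2246, 0.1895]
eef_rot: [0.081, 0.997, 0.0, 0.0]
contact_force: [-0.5, 0.7, -0.2]
opening: 0.999
gripper_force: 0.0
```

```bash
cat >> h.py <<'E'
def delta(target,phi=None):
    s=env.sense(); from scipy.spatial.transform import Rotation as Q
    M=Q.from_quat(s['eef_rot']).as_matrix(); a=np.degrees(np.arctan2(M[1,1],M[0,1]))
    print('tcp',s['tcp_pos'].round(4),'phi',a.round(1),'q',s['q'].round(2),'F',s['contact_force'].round(1),'open',round(s['opening'],3),'t',s['time'])
    print('units',(M.T@(np.array(target)-s['tcp_pos'])/.025).round(2))
E
python3 - <<'E'
from h import *
d=snap('wrist','w6'); delta([.471,.335,.15])
im=d['image']; H,S,V=cv2.split(cv2.cvtColor(im,cv2.COLOR_RGB2HSV))
m=(((H<5)|(H>174))&(S>190)&(V>150)).astype(np.uint8)
n,l,st,c=cv2.connectedComponentsWithStats(m)
for i in range(1,n):
    if st[i,4]>150: print(st[i],c[i],plane(d,*c[i],.104))
cv2.imwrite('pics/w6.png',im[:,:,::-1])
E
```

```text
tcp [0.4506 0.2246 0.1894] phi 80.7 q [ 0.37  0.28  1.78 -0.    1.07 -1.04] F [0.4 0.4 0.2] open 1.005 t 10.2167
units [-0.09  4.49  1.58]
[ 438  211   45   50 1596] [459.11278195 234.87155388] [0.4679557  0.33343946 0.104     ]
[   16   215   151   120 10516] [107.56342716 265.20739825] [0.44874375 0.06081793 0.104     ]
[554 238  40  31 635] [573.00314961 253.18897638] [0.49671743 0.41974992 0.104     ]
[ 43 336 101   4 399] [ 92.62656642 337.4887218 ] [0.50782727 0.02845924 0.104     ]
```

View pics/w6.png

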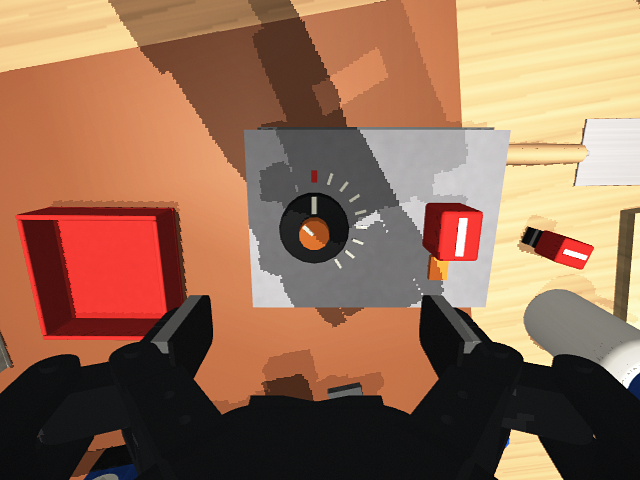

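The white mark now sits on the red tick at (314,176), so the heat is off. The plug is at (459,232) in the image. I'll go to it.

Request:
{"method": "send_rows", "body": {
  "steps": [
    {"linear": [0, 0.9, 0], "spin": 0},
    {"linear": [0, 0.9, 0], "spin": 0},
    {"linear": [0, 0.9, 0], "spin": 0},
    {"linear": [0, 0.9, 0], "spin": 0},
    {"linear": [-0.05, 0.8, 0.3], "spin": 0},
    {"linear": [0, 0, 0.8], "spin": 0},
    {"linear": [0, 0, 0.8], "spin": 0},
    {"linear": [0, 0, 0], "spin": 0},
    {"linear": [0, 0, 0], "spin": 0}
  ]
}}

```text
time: 10.97
tcp_pos: [0.4694, 0.3326, 0.1412]
eef_rot: [0.081, 0.997, -0.0, -0.001]
contact_force: [0.4, -0.0, 0.9]
opening: 1.0
gripper_force: 0.0
```

Run:
```python
from h import *
d=snap('wrist','w7'); delta([.4705,.3345,.050])
im=d['image']; H,S,V=cv2.split(cv2.cvtColor(im,cv2.COLOR_RGB2HSV))
m=(((H<5)|(H>174))&(S>190)&(V>150)).astype(np.uint8)
n,l,st,c=cv2.connectedComponentsWithStats(m)
for i in range(1,n):
    if st[i,4]>150: print(st[i],c[i],plane(d,*c[i],.104))
d=load('w6'); k=[plane(d,*p,.045)[:2] for p in((18,211),(170,208),(185,310),(42,338))]; print(np.round(k,4),np.mean(k,0))
```

```text
tcp [0.4701 0.3329 0.1423] phi 80.6 q [ 0.54  0.46  1.64 -0.    1.03 -0.87] F [ 0.1 -0.2  0.6] open 1.0 t 11.0167
units [-0.    0.07  3.69]
[456 254  43  36 837] [475.98207885 270.79091995] [0.49669059 0.4324142  0.104     ]
[295 256  25  27 338] [302.65680473 272.69526627] [0.48031143 0.32313215 0.104     ]
[  0 268  25 101 911] [  7.98682766 326.44127333] [0.48648543 0.12204024 0.104     ]
[[ 0.3993 -0.0441]
 [ 0.4189  0.0949]
 [ 0.521   0.0819]
 [ 0.5282 -0.0704]] [0.46687224 0.01559747]
```

Request:
{"method": "send_rows", "body": {
  "steps": [
    {"linear": [0, 0.05, 0.8], "spin": 0},
    {"linear": [0, 0, 0.8], "spin": 0},
    {"linear": [0, 0, 0.8], "spin": 0},
    {"linear": [0, 0, 0.7], "spin": 0},
    {"linear": [0, 0, 0.4], "spin": 0},
    {"linear": [0, 0, 0.15], "spin": 0},
    {"linear": [0, 0, 0], "spin": 0}
  ]
}}

```text
time: 11.6
tcp_pos: [0.4703, 0.3341, 0.0505]
eef_rot: [0.082, 0.997, 0.0, 0.0]
contact_force: [-0.0, -0.7, 0.0]
opening: 1.0
gripper_force: 0.0
```

Request:
{"method": "send_rows", "body": {
  "steps": [
    {"linear": [0, 0, 0], "spin": 0},
    {"linear": [0, 0, 0], "spin": 0},
    {"linear": [0, 0, 0], "spin": 0},
    {"linear": [0, 0, 0], "spin": 0},
    {"linear": [0, 0, 0], "spin": 0},
    {"linear": [0, 0, 0], "spin": 0},
    {"linear": [0, 0, 0], "spin": 0},
    {"linear": [0, 0, 0], "spin": 0}
  ],
  "grip": -0.9
}}

```text
time: 12.27
tcp_pos: [0.4704, 0.3343, 0.0509]
eef_rot: [0.082, 0.997, 0.0, 0.0]
contact_force: [-0.6, -0.5, 5.5]
opening: 0.361
gripper_force: 60.0
```

Request:
{"method": "send_rows", "body": {
  "steps": [
    {"linear": [0, 0, -0.2], "spin": 0},
    {"linear": [0, 0, -0.2], "spin": 0},
    {"linear": [0, 0, -0.2], "spin": 0},
    {"linear": [0, 0, -0.2], "spin": 0},
    {"linear": [0, 0, -0.4], "spin": 0},
    {"linear": [0, 0, -0.6], "spin": 0},
    {"linear": [0, 0, -0.8], "spin": 0},
    {"linear": [0, 0, -0.8], "spin": 0},
    {"linear": [0, 0, -0.6], "spin": 0},
    {"linear": [0, 0, 0], "spin": 0}
  ]
}}

```text
time: 13.1
tcp_pos: [0.4721, 0.3352, 0.1549]
eef_rot: [0.082, 0.997, 0.002, 0.003]
contact_force: [0.2, 0.2, -0.1]
opening: 0.358
gripper_force: 63.6
```

Run:
```python
from h import *
d=snap('scene','sc2'); delta([.475,.012,.15]); e=snap('side','s4')
def box(d):
    H,S,V=cv2.split(cv2.cvtColor(d['image'],cv2.COLOR_RGB2HSV)); m=(((H<5)|(H>174))&(S>190)&(V>70)).astype(np.uint8)
    n,l,st,c=cv2.connectedComponentsWithStats(m); i=1+st[1:,4].argmax(); h=cv2.findContours((l==i).astype(np.uint8),0,2)[0][0]
    return st[i],cv2.approxPolyDP(cv2.convexHull(h),3,True)[:,0]
for q in(load('scene0'),d):
    st,a=box(q); print(st,[(p.tolist(),plane(q,*p.tolist(),.045)[:2].round(3).tolist()) for p in a])
b=cv2.resize(d['image'][190:330,260:500],None,fx=3.3,fy=3.3); cv2.imwrite('pics/sc2c.png',b[:,:,::-1])
```

```text
tcp [0.4713 0.3347 0.1527] phi 80.6 q [ 0.54  0.45  1.63 -0.    1.05 -0.87] F [-0.3 -0.6 -1.5] open 0.359 t 13.15
units [ -2.26 -12.71   0.08]
[ 283  222   73   59 2649] [([311, 222], [0.408, -0.045]), ([355, 239], [0.428, 0.079]), ([354, 253], [0.476, 0.093]), ([331, 280], [0.578, 0.075]), ([299, 270], [0.577, -0.003]), ([283, 251], [0.533, -0.063])]
[ 283  222   73   59 2650] [([311, 222], [0.408, -0.045]), ([355, 239], [0.428, 0.079]), ([354, 253], [0.476, 0.093]), ([331, 280], [0.578, 0.075]), ([299, 270], [0.577, -0.003]), ([283, 251], [0.533, -0.063])]
```

View pics/sc2c.png

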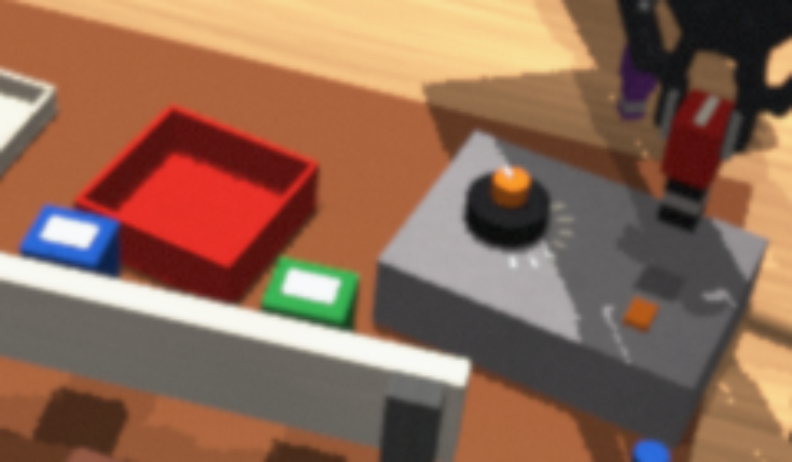

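The plug is clear of the console, standing at (700,140) in the crop with an empty socket below it. The lock-out box has not moved. Carrying the plug over.

Request:
{"method": "send_rows", "body": {
  "steps": [
    {"linear": [0, 0, -0.5], "spin": 0},
    {"linear": [-0.1, -0.5, 0], "spin": 0},
    {"linear": [-0.2, -0.9, 0], "spin": 0},
    {"linear": [-0.2, -0.9, 0], "spin": 0},
    {"linear": [-0.2, -0.9, 0], "spin": 0},
    {"linear": [-0.2, -0.9, 0], "spin": 0},
    {"linear": [-0.2, -0.9, 0], "spin": 0},
    {"linear": [-0.2, -0.9, 0], "spin": 0},
    {"linear": [-0.2, -0.9, 0], "spin": 0}
  ]
}}

```text
time: 13.95
tcp_pos: [0.4786, 0.1583, 0.1616]
eef_rot: [0.082, 0.997, -0.0, -0.001]
contact_force: [0.5, 0.6, -1.7]
opening: 0.361
gripper_force: 63.6
```

Request:
{"method": "send_rows", "body": {
  "steps": [
    {"linear": [-0.2, -0.9, 0], "spin": 0},
    {"linear": [-0.2, -0.9, 0], "spin": 0},
    {"linear": [-0.2, -0.9, 0], "spin": 0},
    {"linear": [-0.2, -0.9, 0], "spin": 0},
    {"linear": [-0.2, -0.9, 0], "spin": 0},
    {"linear": [0, -0.6, 0], "spin": 0},
    {"linear": [0, 0, 0], "spin": 0},
    {"linear": [0, 0, 0], "spin": 0}
  ]
}}

```text
time: 14.62
tcp_pos: [0.4825, 0.0296, 0.1619]
eef_rot: [0.083, 0.997, 0.0, -0.001]
contact_force: [-0.4, 1.4, -1.4]
opening: 0.359
gripper_force: 63.6
```

Run:
```python
from h import *
d=snap('scene','sc3'); delta([.4805,.008,.05])
H,S,V=cv2.split(cv2.cvtColor(d['image'],cv2.COLOR_RGB2HSV)); m=(((H<5)|(H>174))&(S>190)&(V>70)).astype(np.uint8)
n,l,st,c=cv2.connectedComponentsWithStats(m);print(st[1:][st[1:,4]>100])
```

```text
tcp [0.4827 0.0303 0.1621] phi 80.6 q [-0.03  0.28  1.86  0.    1.   -1.44] F [-0.  -0.5 -1.7] open 0.362 t 14.6667
units [-0.06 -0.89  4.48]
[[ 321  185   15   27  242]
 [ 283  222   73   59 2650]
 [ 502  302   15   15  122]]
```

Request:
{"method": "send_rows", "body": {
  "steps": [
    {"linear": [-0.06, -0.89, 0], "spin": 0},
    {"linear": [0, 0, 0.8], "spin": 0},
    {"linear": [0, 0, 0.8], "spin": 0},
    {"linear": [0, 0, 0.8], "spin": 0},
    {"linear": [0, 0, 0.8], "spin": 0},
    {"linear": [0, 0, 0.7], "spin": 0},
    {"linear": [0, 0, 0.4], "spin": 0},
    {"linear": [0, 0, 0.2], "spin": 0},
    {"linear": [0, 0, 0], "spin": 0},
    {"linear": [0, 0, 0], "spin": 0}
  ]
}}

```text
time: 15.5
tcp_pos: [0.4813, 0.0084, 0.0506]
eef_rot: [0.082, 0.997, 0.0, 0.0]
contact_force: [-0.3, -1.0, -1.2]
opening: 0.363
gripper_force: 63.6
```

Request:
{"method": "send_rows", "body": {
  "steps": [
    {"linear": [0, 0, 0], "spin": 0},
    {"linear": [0, 0, 0], "spin": 0},
    {"linear": [0, 0, 0], "spin": 0},
    {"linear": [0, 0, 0], "spin": 0},
    {"linear": [0, 0, 0], "spin": 0}
  ],
  "grip": 0.2
}}

```text
time: 15.92
tcp_pos: [0.4811, 0.0081, 0.0504]
eef_rot: [0.082, 0.997, 0.0, 0.0]
contact_force: [0.7, 0.4, -0.0]
opening: 0.599
gripper_force: 0.0
```

Request:
{"method": "send_rows", "body": {
  "steps": [
    {"linear": [0, 0, -0.4], "spin": 0},
    {"linear": [0, 0, -0.8], "spin": 0},
    {"linear": [0, 0, -1], "spin": 0},
    {"linear": [0, 0, -1], "spin": 0},
    {"linear": [0, 0, -1], "spin": 0},
    {"linear": [0, 0, -1], "spin": 0},
    {"linear": [0, 0, -1], "spin": 0},
    {"linear": [0, 0, -0.5], "spin": 0},
    {"linear": [0, 0, 0], "spin": 0},
    {"linear": [0, 0, 0], "spin": 0}
  ]
}}

```text
time: 16.75
tcp_pos: [0.481, 0.0081, 0.2182]
eef_rot: [0.082, 0.997, -0.0, 0.001]
contact_force: [0.0, 0.5, -0.7]
opening: 0.602
gripper_force: 0.0
```

Run:
```python
from h import *
d=snap('wrist','w8'); delta([.655,.15,.2]); snap('scene','sc4')
cv2.imwrite('pics/w8.png',d['image'][:,:,::-1])
```

```text
tcp [0.4805 0.0082 0.2173] phi 80.6 q [-0.08  0.21  1.81 -0.    1.13 -1.49] F [ 0.5  0.9 -0.9] open 0.6 t 16.8
units [-5.96  6.74  0.69]
```

View pics/w8.png

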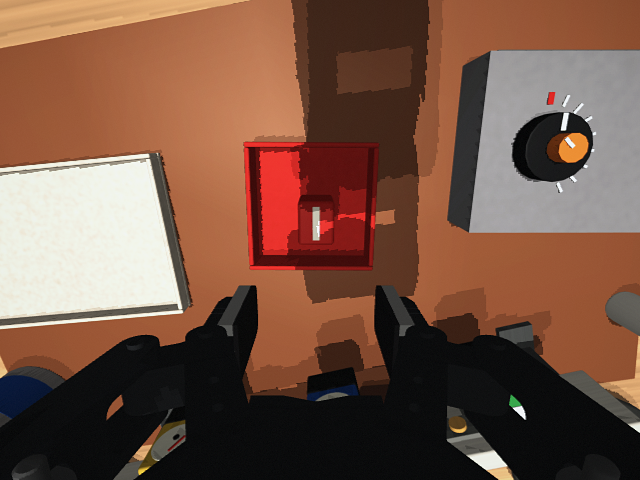

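The plug stands in the lock-out box at (317,225). Now for the meters, starting with green, with the gripper aligned to the rail.

Request:
{"method": "send_rows", "body": {
  "steps": [
    {"linear": [0, 0, 0], "spin": -1},
    {"linear": [0, 0, 0], "spin": -1},
    {"linear": [0, 0, 0], "spin": -0.8},
    {"linear": [-0.9, 0.6, 0], "spin": 0},
    {"linear": [-0.9, 0.6, 0], "spin": 0},
    {"linear": [-0.9, 0.6, 0], "spin": 0},
    {"linear": [-0.9, 0.6, 0], "spin": 0},
    {"linear": [-0.9, 0.6, 0], "spin": 0},
    {"linear": [-0.9, 0.6, 0], "spin": 0},
    {"linear": [-0.9, 0.6, 0], "spin": 0}
  ],
  "grip": 1
}}

```text
time: 17.68
tcp_pos: [0.6299, 0.1263, 0.216]
eef_rot: [-0.04, 0.999, -0.0, -0.001]
contact_force: [-0.4, -1.3, -0.0]
opening: 1.004
gripper_force: 0.0
```

Request:
{"method": "send_rows", "body": {
  "steps": [
    {"linear": [-0.9, 0.6, 0], "spin": 0},
    {"linear": [0, 0.3, 0], "spin": 0},
    {"linear": [0, 0, 0], "spin": 0},
    {"linear": [0, 0, 0], "spin": 0}
  ]
}}

```text
time: 18.02
tcp_pos: [0.6492, 0.1495, 0.2164]
eef_rot: [-0.04, 0.999, -0.0, -0.001]
contact_force: [0.7, 0.4, -0.6]
opening: 1.002
gripper_force: 0.0
```

```bash
cat >> h.py <<'E'
def top(d,col,z,thr=120):
    H,S,V=cv2.split(cv2.cvtColor(np.array(d['image']),cv2.COLOR_RGB2HSV))
    lo,hi={'g':(50,75),'b':(106,124),'y':(20,35)}[col]
    m=((H>=lo)&(H<=hi)&(S>120)&(V>40)).astype(np.uint8)
    n,l,st,c=cv2.connectedComponentsWithStats(m)
    for i in range(1,n):
        if st[i,4]>thr:
            h=cv2.findContours((l==i).astype(np.uint8),0,2)[0][0]; r=cv2.minAreaRect(h); b=cv2.boxPoints(r)
            print(col,st[i],'corners',[(p.round().tolist(),plane(d,*p,z)[:2].round(4).tolist()) for p in b],'c',plane(d,*r[0],z)[:2].round(4))
E
python3 - <<'E'
from h import *
d=snap('wrist','w9'); delta([.655,.15,.2]); top(d,'g',.155)
cv2.imwrite('pics/w9.png',d['image'][:,:,::-1])
E
```

```text
tcp [0.6493 0.1491 0.2169] phi 94.6 q [ 0.16  0.55  1.3  -0.    1.29 -1.5 ] F [-0.1 -1.   0.4] open 1.0 t 18.0667
units [-0.23  0.02  0.68]
g [ 277  208   71   70 3082] corners [([277.0, 277.0], [0.676, 0.1244]), ([277.0, 208.0], [0.6262, 0.1217]), ([347.0, 208.0], [0.6222, 0.169]), ([347.0, 277.0], [0.6718, 0.1743])] c [0.6484 0.1473]
```

View pics/w9.png

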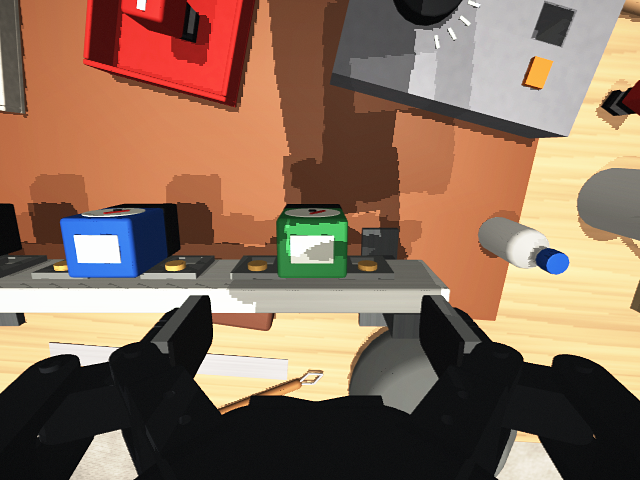

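Request:
{"method": "send_rows", "body": {
  "steps": [
    {"linear": [-0.11, 0, 0.8], "spin": 0},
    {"linear": [0, 0, 0.8], "spin": 0},
    {"linear": [0, 0, 0.8], "spin": 0},
    {"linear": [0, 0, 0.8], "spin": 0},
    {"linear": [0, 0, 0.8], "spin": 0},
    {"linear": [0, 0, 0.5], "spin": 0},
    {"linear": [0, 0, 0.2], "spin": 0},
    {"linear": [0, 0, 0], "spin": 0},
    {"linear": [0, 0, 0], "spin": 0}
  ]
}}

```text
time: 18.82
tcp_pos: [0.6532, 0.1497, 0.1011]
eef_rot: [-0.04, 0.999, 0.0, 0.001]
contact_force: [0.2, -1.0, 0.2]
opening: 1.002
gripper_force: 0.0
```

Request:
{"method": "send_rows", "body": {
  "steps": [
    {"linear": [0, 0, 0], "spin": 0},
    {"linear": [0, 0, 0], "spin": 0},
    {"linear": [0, 0, 0], "spin": 0},
    {"linear": [0, 0, 0], "spin": 0},
    {"linear": [0, 0, 0], "spin": 0},
    {"linear": [0, 0, 0], "spin": 0}
  ],
  "grip": -0.4
}}

```text
time: 19.32
tcp_pos: [0.6535, 0.149, 0.1015]
eef_rot: [-0.04, 0.999, -0.001, 0.001]
contact_force: [-1.7, -6.0, 7.3]
opening: 0.57
gripper_force: 62.0
```

Request:
{"method": "send_rows", "body": {
  "steps": [
    {"linear": [0, 0, -0.2], "spin": 0},
    {"linear": [0, 0, -0.2], "spin": 0},
    {"linear": [0, 0, -0.2], "spin": 0},
    {"linear": [0, 0, -0.2], "spin": 0},
    {"linear": [0, 0, -0.1], "spin": 0},
    {"linear": [0, 0, 0], "spin": 0},
    {"linear": [0, 0, 0], "spin": 0},
    {"linear": [0, 0, 0], "spin": 0}
  ]
}}

```text
time: 19.98
tcp_pos: [0.6527, 0.15, 0.1224]
eef_rot: [-0.04, 0.999, 0.0, -0.0]
contact_force: [0.2, 0.4, -2.7]
opening: 0.567
gripper_force: 64.8
```

Run:
```python
from h import *
d=snap('wrist','w10'); delta([.6535,.149,.124]); print('g0',);top(load('w9'),'g',.155);top(d,'g',.177)
e=snap('scene','sc5'); print('before'); top(load('sc4'),'g',.155,60); top(e,'g',.1775,60)
```

```text
tcp [0.6527 0.15   0.1224] phi 94.6 q [ 0.16  0.65  1.38  0.    1.11 -1.49] F [ 0.3  0.3 -2.9] open 0.572 t 20.0333
units [-0.03 -0.04 -0.07]
g0
g [ 277  208   71   70 3082] corners [([277.0, 277.0], [0.676, 0.1244]), ([277.0, 208.0], [0.6262, 0.1217]), ([347.0, 208.0], [0.6222, 0.169]), ([347.0, 277.0], [0.6718, 0.1743])] c [0.6484 0.1473]
g [  250   238   132   134 10482] corners [([250.0, 238.0], [0.6198, 0.1248]), ([381.0, 238.0], [0.616, 0.1703]), ([381.0, 371.0], [0.6692, 0.1774]), ([250.0, 371.0], [0.6734, 0.1266])] c [0.6431 0.1496]
before
g [339 268  29  21 273] corners [([339.0, 283.0], [0.6817, 0.1284]), ([342.0, 267.0], [0.6379, 0.1195]), ([369.0, 273.0], [0.6337, 0.1726]), ([365.0, 289.0], [0.6772, 0.1797])] c [0.658  0.1503]
g [342 261  27  28 412] corners [([339.0, 283.0], [0.7031, 0.1365]), ([344.0, 260.0], [0.6402, 0.1241]), ([370.0, 265.0], [0.637, 0.1747]), ([365.0, 289.0], [0.6994, 0.1845])] c [0.6707 0.1552]
```

Request:
{"method": "send_rows", "body": {
  "steps": [
    {"linear": [0, 0, -0.06], "spin": 0},
    {"linear": [0.2, 0, 0], "spin": 0},
    {"linear": [0.2, 0, 0], "spin": 0},
    {"linear": [0, 0, 0], "spin": 0}
  ]
}}

```text
time: 20.42
tcp_pos: [0.6418, 0.1491, 0.124]
eef_rot: [-0.04, 0.999, -0.0, -0.0]
contact_force: [-0.1, -0.4, -3.2]
opening: 0.571
gripper_force: 64.8
```

Request:
{"method": "send_rows", "body": {
  "steps": [
    {"linear": [0.4, 0, 0], "spin": 0},
    {"linear": [0.8, 0, 0], "spin": 0},
    {"linear": [0.8, 0, -0.4], "spin": 0},
    {"linear": [0.8, 0, -0.6], "spin": 0},
    {"linear": [0.8, 0, -0.8], "spin": 0.8},
    {"linear": [0.6, 0, -0.2], "spin": 0.8},
    {"linear": [0, -0.6, 0], "spin": 0},
    {"linear": [0, -0.9, 0], "spin": 0},
    {"linear": [0, -1, 0], "spin": 0},
    {"linear": [0, -1, 0], "spin": 0}
  ]
}}

```text
time: 21.25
tcp_pos: [0.5327, 0.0536, 0.1744]
eef_rot: [0.029, 1.0, 0.0, 0.0]
contact_force: [0.4, -0.4, -3.0]
opening: 0.571
gripper_force: 64.9
```

Run:
```python
from h import *
d=snap('scene','sc6'); delta([.518,-.367,.16])
for f in('scene0','sc6'):
    q=load(f); H,S,V=cv2.split(cv2.cvtColor(q['image'],cv2.COLOR_RGB2HSV))
    m=((S<60)&(V>110)).astype(np.uint8); m[:,:135]=0; m[:185]=0; m[:,290:]=0;m[262:]=0
    n,l,st,c=cv2.connectedComponentsWithStats(m); i=1+st[1:,4].argmax(); h=cv2.convexHull(cv2.findContours((l==i).astype(np.uint8),0,2)[0][0])
    a=cv2.approxPolyDP(h,3,True)[:,0]; print(st[i],[(p.tolist(),plane(q,*p.tolist(),.026)[:2].round(3).tolist()) for p in a])
w=load('w8'); print([plane(w,*p,.026)[:2].round(3) for p in((155,152),(188,308),(0,325),(0,168))])
```

```text
tcp [0.5325 0.05   0.1744] phi 86.6 q [ 0.01  0.36  1.72 -0.    1.06 -1.5 ] F [ 1.7 -4.3 -3.7] open 0.574 t 21.3
units [ -0.42 -16.68   0.6 ]
[ 135  187  141   75 5226] [([135, 244], [0.628, -0.414]), ([135, 220], [0.552, -0.473]), ([184, 187], [0.379, -0.441]), ([275, 216], [0.4, -0.15]), ([241, 261], [0.583, -0.148]), ([199, 261], [0.62, -0.239])]
[ 135  187  141   75 5469] [([135, 244], [0.628, -0.414]), ([135, 220], [0.552, -0.473]), ([183, 187], [0.38, -0.443]), ([275, 216], [0.4, -0.15]), ([242, 261], [0.582, -0.146]), ([157, 256], [0.643, -0.339])]
[array([ 0.396, -0.142]), array([ 0.57 , -0.154]), array([ 0.555, -0.376]), array([ 0.386, -0.304])]
```

Request:
{"method": "send_rows", "body": {
  "steps": [
    {"linear": [0, -1, 0], "spin": 0},
    {"linear": [0, -1, 0], "spin": 0},
    {"linear": [0, -1, 0], "spin": 0},
    {"linear": [0, -1, 0], "spin": 0},
    {"linear": [0, -1, 0], "spin": 0},
    {"linear": [0, -1, 0], "spin": 0},
    {"linear": [0, -1, 0], "spin": 0},
    {"linear": [0, -1, 0], "spin": 0}
  ]
}}

```text
time: 21.97
tcp_pos: [0.5208, -0.1464, 0.1744]
eef_rot: [0.03, 1.0, -0.0, 0.0]
contact_force: [-0.1, 0.8, -3.9]
opening: 0.575
gripper_force: 65.0
```

Request:
{"method": "send_rows", "body": {
  "steps": [
    {"linear": [0, -1, 0], "spin": 0},
    {"linear": [0, -1, 0], "spin": 0},
    {"linear": [0, -1, 0], "spin": 0},
    {"linear": [0, -1, 0], "spin": 0},
    {"linear": [0, -1, 0], "spin": 0},
    {"linear": [0, -1, 0], "spin": 0},
    {"linear": [0, -0.7, 0], "spin": 0},
    {"linear": [0, 0, 0], "spin": 0},
    {"linear": [0, 0, 0], "spin": 0}
  ]
}}

```text
time: 22.72
tcp_pos: [0.5109, -0.3129, 0.174]
eef_rot: [0.03, 1.0, 0.0, -0.0]
contact_force: [0.3, 0.2, -3.3]
opening: 0.573
gripper_force: 65.0
```

Run:
```python
from h import *
d=snap('wrist','w11'); delta([.519,-.3686,.038])
cv2.imwrite('pics/w11.png',d['image'][:,:,::-1])
```

```text
tcp [ 0.511  -0.3121  0.174 ] phi 86.6 q [-0.63  0.47  1.55  0.    1.12 -2.14] F [ 0.2  0.9 -3.2] open 0.571 t 22.7667
units [-0.46 -2.24  5.44]
```

View pics/w11.png

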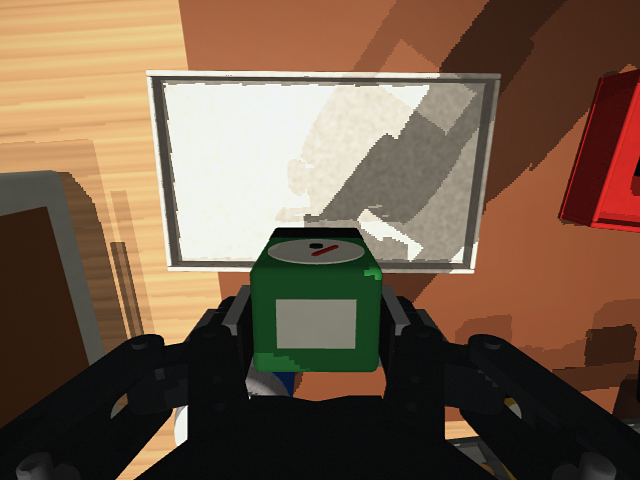

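The wrist view shows the green meter held upright, the tray rim from (148,72) to (475,270), and part of the tin below the gripper at (275,385). I'll check the tin's clearance.

Run:
```python
from h import *
w=load('w11'); k=np.array([plane(w,*p,.026)[:2] for p in((148,72),(500,74),(475,271),(168,271))]); print(k.round(4),k.mean(0).round(4))
d=load('scene0'); print('pot',plane(d,125,235,.11).round(3),plane(d,128,268,0).round(3)); print('tray near corner proj check',proj(d,[.56,-.445,.026]))
```

```text
[[ 0.3772 -0.4457]
 [ 0.3962 -0.1501]
 [ 0.572  -0.1601]
 [ 0.5544 -0.4594]] [ 0.475  -0.3038]
pot [ 0.682 -0.375  0.11 ] [ 0.683 -0.399  0.   ]
tray near corner proj check [141.95496388 224.50370429]
```

Request:
{"method": "send_rows", "body": {
  "steps": [
    {"linear": [-0.2, -0.8, 0], "spin": 0},
    {"linear": [-0.18, -0.8, 0.4], "spin": 0},
    {"linear": [0, -0.7, 0.8], "spin": 0},
    {"linear": [0, 0, 0.8], "spin": 0},
    {"linear": [0, 0, 0.8], "spin": 0},
    {"linear": [0, 0, 0.8], "spin": 0},
    {"linear": [0, 0, 0.6], "spin": 0},
    {"linear": [0, 0, 0.6], "spin": 0},
    {"linear": [0, 0, 0.3], "spin": 0},
    {"linear": [0, 0, 0], "spin": 0}
  ]
}}

```text
time: 23.6
tcp_pos: [0.5168, -0.369, 0.0451]
eef_rot: [0.029, 1.0, 0.001, -0.001]
contact_force: [-0.9, 0.8, -3.9]
opening: 0.572
gripper_force: 64.9
```

Request:
{"method": "send_rows", "body": {
  "steps": [
    {"linear": [0, 0, 0.1], "spin": 0},
    {"linear": [0, 0, 0.1], "spin": 0},
    {"linear": [0, 0, 0], "spin": 0},
    {"linear": [0, 0, 0], "spin": 0}
  ]
}}

```text
time: 23.93
tcp_pos: [0.5175, -0.3706, 0.0422]
eef_rot: [0.03, 1.0, -0.0, 0.0]
contact_force: [-0.2, 0.1, -3.6]
opening: 0.575
gripper_force: 64.9
```

Request:
{"method": "send_rows", "body": {
  "steps": [
    {"linear": [0, 0, 0.08], "spin": 0},
    {"linear": [0, 0, 0.08], "spin": 0},
    {"linear": [0, 0, 0], "spin": 0},
    {"linear": [0, 0, 0], "spin": 0}
  ]
}}

```text
time: 24.27
tcp_pos: [0.5175, -0.3706, 0.0379]
eef_rot: [0.03, 1.0, -0.0, 0.0]
contact_force: [0.6, 0.1, -0.6]
opening: 0.568
gripper_force: 65.2
```

Request:
{"method": "send_rows", "body": {
  "steps": [
    {"linear": [0, 0, 0.06], "spin": 0},
    {"linear": [0, 0, 0], "spin": 0},
    {"linear": [0, 0, 0], "spin": 0}
  ]
}}

```text
time: 24.52
tcp_pos: [0.5179, -0.3707, 0.0376]
eef_rot: [0.03, 1.0, -0.0, 0.001]
contact_force: [-0.8, 2.7, 10.6]
opening: 0.573
gripper_force: 66.8
```

Request:
{"method": "send_rows", "body": {
  "steps": [
    {"linear": [0, 0, 0], "spin": 0},
    {"linear": [0, 0, 0], "spin": 0},
    {"linear": [0, 0, 0], "spin": 0},
    {"linear": [0, 0, 0], "spin": 0},
    {"linear": [0, 0, -0.3], "spin": 0},
    {"linear": [0, 0, -0.6], "spin": 0},
    {"linear": [0, 0, -0.9], "spin": 0},
    {"linear": [0, 0, -0.9], "spin": 0},
    {"linear": [0, 0, -0.9], "spin": 0},
    {"linear": [0, 0, -0.9], "spin": 0}
  ],
  "grip": 1
}}

```text
time: 25.35
tcp_pos: [0.5172, -0.3704, 0.1503]
eef_rot: [0.03, 1.0, -0.0, 0.0]
contact_force: [0.2, 0.1, 0.2]
opening: 1.001
gripper_force: 0.0
```

Request:
{"method": "send_rows", "body": {
  "steps": [
    {"linear": [0, 0, -1], "spin": 0},
    {"linear": [0, 0, -1], "spin": 0},
    {"linear": [0, 0, -0.8], "spin": -0.8},
    {"linear": [0, 0, 0], "spin": -0.8},
    {"linear": [0, 0, 0], "spin": 0},
    {"linear": [0, 0, 0], "spin": 0}
  ]
}}

```text
time: 25.85
tcp_pos: [0.5171, -0.3703, 0.2187]
eef_rot: [-0.039, 0.999, 0.0, -0.0]
contact_force: [-0.7, -0.4, -0.4]
opening: 1.002
gripper_force: 0.0
```

Run:
```python
from h import *
delta([.6646,0,.217]); d=snap('scene','sc7'); top(d,'g',.089,60); e=snap('wrist','w12'); top(e,'g',.089)
```

```text
tcp [ 0.5171 -0.3703  0.2187] phi 94.5 q [-0.69  0.49  1.39  0.    1.25 -2.34] F [-0.7 -0.4 -0.4] open 1.002 t 25.85
units [-7.04 14.31  0.07]
g [161 202  26  25 351] corners [([160.0, 204.0], [0.5343, -0.3941]), ([183.0, 199.0], [0.4977, -0.3518]), ([188.0, 224.0], [0.5747, -0.2882]), ([164.0, 228.0], [0.6084, -0.3288])] c [ 0.555  -0.3399]
g [ 285  193   61   61 1891] corners [([284.0, 246.0], [0.5406, -0.3967]), ([292.0, 191.0], [0.4908, -0.3924]), ([347.0, 200.0], [0.4941, -0.3444]), ([339.0, 255.0], [0.5444, -0.3466])] c [ 0.5169 -0.3701]
```

Request:
{"method": "send_rows", "body": {
  "steps": [
    {"linear": [-0.47, 0.95, 0], "spin": 0},
    {"linear": [-0.47, 0.95, 0], "spin": 0},
    {"linear": [-0.47, 0.95, 0], "spin": 0},
    {"linear": [-0.47, 0.95, 0], "spin": 0},
    {"linear": [-0.47, 0.95, 0], "spin": 0},
    {"linear": [-0.47, 0.95, 0], "spin": 0},
    {"linear": [-0.47, 0.95, 0], "spin": 0},
    {"linear": [-0.47, 0.95, 0], "spin": 0}
  ]
}}

```text
time: 26.62
tcp_pos: [0.5958, -0.1722, 0.218]
eef_rot: [-0.039, 0.999, 0.0, -0.001]
contact_force: [0.3, 0.2, 0.4]
opening: 0.998
gripper_force: 0.0
```

Request:
{"method": "send_rows", "body": {
  "steps": [
    {"linear": [-0.47, 0.95, 0], "spin": 0},
    {"linear": [-0.47, 0.95, 0], "spin": 0},
    {"linear": [-0.47, 0.95, 0], "spin": 0},
    {"linear": [-0.47, 0.95, 0], "spin": 0},
    {"linear": [-0.47, 0.95, 0], "spin": 0},
    {"linear": [-0.47, 0.95, 0], "spin": 0},
    {"linear": [-0.47, 0.95, 0], "spin": 0},
    {"linear": [0, 0, 0], "spin": 0},
    {"linear": [0, 0, 0], "spin": 0}
  ]
}}

```text
time: 27.37
tcp_pos: [0.6643, -0.0002, 0.2177]
eef_rot: [-0.04, 0.999, 0.0, -0.001]
contact_force: [-1.3, -0.0, -0.5]
opening: 1.004
gripper_force: 0.0
```

Run:
```python
from h import *
d=snap('wrist','w13'); delta([.6655,0,.1]); top(d,'b',.155)
```

```text
tcp [ 0.664  -0.0012  0.2179] phi 94.6 q [-0.07  0.55  1.31 -0.    1.28 -1.72] F [-0.8  0.7 -0.3] open 1.0 t 27.4167
units [-0.07  0.04  4.71]
b [ 277  204   71   69 3071] corners [([277.0, 204.0], [0.6387, -0.0282]), ([347.0, 204.0], [0.6348, 0.0192]), ([347.0, 272.0], [0.6836, 0.0244]), ([277.0, 272.0], [0.6877, -0.0256])] c [ 0.6605 -0.0026]
```

Request:
{"method": "send_rows", "body": {
  "steps": [
    {"linear": [-0.06, 0.02, 0.8], "spin": 0},
    {"linear": [0, 0, 0.8], "spin": 0},
    {"linear": [0, 0, 0.8], "spin": 0},
    {"linear": [0, 0, 0.8], "spin": 0},
    {"linear": [0, 0, 0.8], "spin": 0},
    {"linear": [0, 0, 0.5], "spin": 0},
    {"linear": [0, 0, 0.2], "spin": 0},
    {"linear": [0, 0, 0], "spin": 0},
    {"linear": [0, 0, 0], "spin": 0}
  ]
}}

```text
time: 28.17
tcp_pos: [0.6662, -0.001, 0.102]
eef_rot: [-0.04, 0.999, -0.0, 0.0]
contact_force: [1.2, 0.0, 1.4]
opening: 1.003
gripper_force: 0.0
```

Request:
{"method": "send_rows", "body": {
  "steps": [
    {"linear": [0, 0, 0], "spin": 0},
    {"linear": [0, 0, 0], "spin": 0},
    {"linear": [0, 0, 0], "spin": 0},
    {"linear": [0, 0, 0], "spin": 0},
    {"linear": [0, 0, 0], "spin": 0},
    {"linear": [0, 0, 0], "spin": 0}
  ],
  "grip": -0.4
}}

```text
time: 28.67
tcp_pos: [0.6662, -0.0007, 0.1023]
eef_rot: [-0.04, 0.999, -0.0, 0.001]
contact_force: [-1.9, -1.2, 5.3]
opening: 0.575
gripper_force: 61.3
```

Request:
{"method": "send_rows", "body": {
  "steps": [
    {"linear": [0, 0, -0.2], "spin": 0},
    {"linear": [0, 0, -0.2], "spin": 0},
    {"linear": [0, 0, -0.2], "spin": 0},
    {"linear": [0, 0, -0.2], "spin": 0},
    {"linear": [0, 0, -0.16], "spin": 0},
    {"linear": [0, 0, 0], "spin": 0},
    {"linear": [0, 0, 0], "spin": 0},
    {"linear": [0, 0, 0], "spin": 0}
  ]
}}

```text
time: 29.33
tcp_pos: [0.6657, -0.0005, 0.1249]
eef_rot: [-0.04, 0.999, 0.0, -0.0]
contact_force: [-0.1, -0.8, -4.2]
opening: 0.564
gripper_force: 64.1
```

Request:
{"method": "send_rows", "body": {
  "steps": [
    {"linear": [0.2, 0, 0], "spin": 0},
    {"linear": [0.2, 0, 0], "spin": 0},
    {"linear": [0, 0, 0], "spin": 0}
  ]
}}

```text
time: 29.58
tcp_pos: [0.6547, -0.0014, 0.1248]
eef_rot: [-0.04, 0.999, 0.0, -0.001]
contact_force: [0.3, 1.0, -3.2]
opening: 0.572
gripper_force: 64.0
```

Request:
{"method": "send_rows", "body": {
  "steps": [
    {"linear": [0.4, 0, 0], "spin": 0},
    {"linear": [0.8, 0, 0], "spin": 0},
    {"linear": [0.8, 0, -0.4], "spin": 0},
    {"linear": [0.8, 0, -0.6], "spin": 0},
    {"linear": [0.8, 0, -0.8], "spin": 0.8},
    {"linear": [0.8, 0, -0.2], "spin": 0.8},
    {"linear": [0.5, 0, 0], "spin": 0},
    {"linear": [0, 0, 0], "spin": 0},
    {"linear": [0, 0, 0], "spin": 0}
  ]
}}

```text
time: 30.33
tcp_pos: [0.5337, -0.0081, 0.1755]
eef_rot: [0.03, 1.0, -0.0, 0.0]
contact_force: [1.0, -0.3, -4.0]
opening: 0.571
gripper_force: 64.1
```

Run:
```python
from h import *
delta([.5255,-.2357,.042]); d=snap('scene','sc8')
q=d; H,S,V=cv2.split(cv2.cvtColor(q['image'],cv2.COLOR_RGB2HSV))
for c in ((183,187),(275,216)): print(plane(d,*c,.026).round(3))
m=((S<60)&(V>110)).astype(np.uint8); m[:,:135]=0; m[:185]=0; m[:,290:]=0;m[262:]=0
n,l,st,c=cv2.connectedComponentsWithStats(m); i=1+st[1:,4].argmax(); h=cv2.convexHull(cv2.findContours((l==i).astype(np.uint8),0,2)[0][0])
print(st[i],cv2.approxPolyDP(h,3,True)[:,0].tolist())
m=(((H<5)|(H>174))&(S>190)&(V>70)).astype(np.uint8);n,l,st,c=cv2.connectedComponentsWithStats(m);print(st[1:][st[1:,4]>100])
```

```text
tcp [ 0.5337 -0.0081  0.1755] phi 86.6 q [-0.1   0.35  1.72  0.    1.07 -1.61] F [ 1.  -0.3 -4. ] open 0.571 t 30.3333
units [-0.2  -9.11  5.34]
[ 0.38  -0.443  0.026]
[ 0.4   -0.15   0.026]
[ 135  187  141   75 4815] [[135, 244], [135, 220], [183, 187], [275, 218], [243, 261], [167, 258]]
[[ 283  229   74   52 2451]
 [ 502  302   15   15  121]]
```

Request:
{"method": "send_rows", "body": {
  "steps": [
    {"linear": [-0.02, -0.91, 0], "spin": 0},
    {"linear": [-0.02, -0.91, 0], "spin": 0},
    {"linear": [-0.02, -0.91, 0], "spin": 0},
    {"linear": [-0.02, -0.91, 0], "spin": 0},
    {"linear": [-0.02, -0.91, 0], "spin": 0},
    {"linear": [-0.02, -0.91, 0], "spin": 0},
    {"linear": [-0.02, -0.91, 0], "spin": 0},
    {"linear": [-0.02, -0.91, 0], "spin": 0},
    {"linear": [-0.02, -0.91, 0], "spin": 0},
    {"linear": [-0.02, -0.91, 0], "spin": 0}
  ]
}}

```text
time: 31.22
tcp_pos: [0.5257, -0.2369, 0.1746]
eef_rot: [0.029, 1.0, 0.0, -0.0]
contact_force: [0.1, -0.4, -4.0]
opening: 0.569
gripper_force: 64.2
```

Request:
{"method": "send_rows", "body": {
  "steps": [
    {"linear": [0, 0, 0], "spin": 0},
    {"linear": [0, 0, 0], "spin": 0},
    {"linear": [0, 0, 0.8], "spin": 0},
    {"linear": [0, 0, 0.8], "spin": 0},
    {"linear": [0, 0, 0.8], "spin": 0},
    {"linear": [0, 0, 0.8], "spin": 0},
    {"linear": [0, 0, 0.8], "spin": 0},
    {"linear": [0, 0, 0], "spin": 0},
    {"linear": [0, 0, 0], "spin": 0}
  ]
}}

```text
time: 31.97
tcp_pos: [0.5252, -0.2346, 0.0746]
eef_rot: [0.029, 1.0, 0.0, -0.001]
contact_force: [-0.3, -0.7, -3.4]
opening: 0.573
gripper_force: 64.3
```

Run:
```python
from h import *
delta([.5255,-.2357,.041])
```

```text
tcp [ 0.5252 -0.2346  0.0746] phi 86.6 q [-0.5   0.56  1.69  0.    0.9  -2.01] F [-0.3 -0.7 -3.4] open 0.573 t 31.9667
units [-0.02 -0.04  1.35]
```

Request:
{"method": "send_rows", "body": {
  "steps": [
    {"linear": [0, 0, 0.5], "spin": 0},
    {"linear": [0, 0, 0.5], "spin": 0},
    {"linear": [0, 0, 0.3], "spin": 0},
    {"linear": [0, 0, 0.06], "spin": 0},
    {"linear": [0, 0, 0], "spin": 0},
    {"linear": [0, 0, 0], "spin": 0}
  ]
}}

```text
time: 32.47
tcp_pos: [0.5254, -0.2356, 0.0414]
eef_rot: [0.03, 1.0, -0.0, 0.0]
contact_force: [-0.8, 0.6, -4.0]
opening: 0.573
gripper_force: 64.5
```

Request:
{"method": "send_rows", "body": {
  "steps": [
    {"linear": [0, 0, 0.06], "spin": 0},
    {"linear": [0, 0, 0], "spin": 0},
    {"linear": [0, 0, 0], "spin": 0}
  ]
}}

```text
time: 32.72
tcp_pos: [0.5253, -0.2355, 0.0399]
eef_rot: [0.03, 1.0, -0.0, 0.0]
contact_force: [0.1, -0.1, -4.3]
opening: 0.574
gripper_force: 64.5
```

Request:
{"method": "send_rows", "body": {
  "steps": [
    {"linear": [0, 0, 0.04], "spin": 0},
    {"linear": [0, 0, 0], "spin": 0},
    {"linear": [0, 0, 0], "spin": 0}
  ]
}}

```text
time: 32.97
tcp_pos: [0.5252, -0.2355, 0.0387]
eef_rot: [0.03, 1.0, -0.0, 0.0]
contact_force: [-0.3, -0.9, -3.9]
opening: 0.571
gripper_force: 64.5
```

Request:
{"method": "send_rows", "body": {
  "steps": [
    {"linear": [0, 0, 0.04], "spin": 0},
    {"linear": [0, 0, 0], "spin": 0},
    {"linear": [0, 0, 0], "spin": 0}
  ]
}}

```text
time: 33.22
tcp_pos: [0.5256, -0.2355, 0.0384]
eef_rot: [0.03, 1.0, -0.0, 0.0]
contact_force: [-0.3, 1.8, 6.2]
opening: 0.573
gripper_force: 65.7
```

Request:
{"method": "send_rows", "body": {
  "steps": [
    {"linear": [0, 0, 0], "spin": 0},
    {"linear": [0, 0, 0], "spin": 0},
    {"linear": [0, 0, 0], "spin": 0},
    {"linear": [0, 0, 0], "spin": 0},
    {"linear": [0, 0, -0.3], "spin": 0},
    {"linear": [0, 0, -0.6], "spin": 0},
    {"linear": [0, 0, -0.9], "spin": 0},
    {"linear": [0, 0, -0.9], "spin": 0},
    {"linear": [0, 0, -0.9], "spin": 0},
    {"linear": [0, 0, -0.9], "spin": 0}
  ],
  "grip": 1
}}

```text
time: 34.05
tcp_pos: [0.5251, -0.2354, 0.1518]
eef_rot: [0.03, 1.0, -0.0, 0.0]
contact_force: [-0.2, -0.5, -0.2]
opening: 0.998
gripper_force: 0.0
```

Request:
{"method": "send_rows", "body": {
  "steps": [
    {"linear": [0, 0, -1], "spin": 0},
    {"linear": [0, 0, -1], "spin": 0},
    {"linear": [0, 0, -0.8], "spin": -0.8},
    {"linear": [0, 0, 0], "spin": -0.8},
    {"linear": [0, 0, 0], "spin": 0},
    {"linear": [0, 0, 0], "spin": 0}
  ]
}}

```text
time: 34.55
tcp_pos: [0.525, -0.2354, 0.2202]
eef_rot: [-0.039, 0.999, 0.0, -0.0]
contact_force: [0.4, -0.8, -0.4]
opening: 1.003
gripper_force: 0.0
```

Run:
```python
from h import *
delta([.6765,-.1495,.217]); e=snap('wrist','w14'); top(e,'g',.089); top(e,'b',.089); top(e,'y',.155)
```

```text
tcp [ 0.525  -0.2354  0.2202] phi 94.5 q [-0.5   0.38  1.56 -0.    1.2  -2.15] F [ 0.4 -0.8 -0.4] open 1.003 t 34.55
units [-6.31  2.95  0.13]
g [ 135  176   75   57 2573] corners [([134.0, 230.0], [0.5449, -0.3967]), ([136.0, 175.0], [0.4962, -0.3919]), ([209.0, 179.0], [0.4938, -0.3293]), ([207.0, 233.0], [0.5425, -0.3314])] c [ 0.5188 -0.3623]
b [ 286  191   60   61 1937] corners [([285.0, 244.0], [0.5475, -0.2613]), ([292.0, 190.0], [0.4977, -0.2576]), ([347.0, 197.0], [0.5005, -0.2094]), ([340.0, 252.0], [0.5506, -0.211])] c [ 0.5235 -0.2349]
b [ 116  283   81   30 1136] corners [([115.0, 285.0], [0.5994, -0.4174]), ([196.0, 282.0], [0.5904, -0.3422]), ([197.0, 309.0], [0.6183, -0.3416]), ([116.0, 312.0], [0.6276, -0.4185])] c [ 0.6088 -0.3799]
y [ 363  365   64   50 1123] corners [([363.0, 365.0], [0.6214, -0.19]), ([426.0, 365.0], [0.6174, -0.1408]), ([426.0, 414.0], [0.6631, -0.1333]), ([363.0, 414.0], [0.6672, -0.1847])] c [ 0.6418 -0.1623]
```

Green and blue are both standing in the tray. Next is yellow.

Request:
{"method": "send_rows", "body": {
  "steps": [
    {"linear": [-0.9, 0.42, 0], "spin": 0},
    {"linear": [-0.9, 0.42, 0], "spin": 0},
    {"linear": [-0.9, 0.42, 0], "spin": 0},
    {"linear": [-0.9, 0.42, 0], "spin": 0},
    {"linear": [-0.9, 0.42, 0], "spin": 0},
    {"linear": [-0.9, 0.42, 0], "spin": 0},
    {"linear": [-0.9, 0.42, 0], "spin": 0},
    {"linear": [0, 0, 0], "spin": 0},
    {"linear": [0, 0, 0], "spin": 0}
  ]
}}

```text
time: 35.35
tcp_pos: [0.6764, -0.1488, 0.2186]
eef_rot: [-0.04, 0.999, 0.0, -0.001]
contact_force: [0.0, 0.2, -0.1]
opening: 0.999
gripper_force: 0.0
```

Run:
```python
from h import *
d=snap('wrist','w15'); delta([.6775,-.1495,.1015]); top(d,'y',.155)
```

```text
tcp [ 0.6759 -0.1494  0.219 ] phi 94.6 q [-0.28  0.6   1.22 -0.    1.32 -1.93] F [ 0.4 -1.1  0.3] open 1.002 t 35.4
units [-0.07 -0.01  4.7 ]
y [ 276  203   71   69 3119] corners [([276.0, 203.0], [0.6504, -0.1776]), ([346.0, 203.0], [0.6465, -0.13]), ([346.0, 271.0], [0.6954, -0.1249]), ([276.0, 271.0], [0.6995, -0.175])] c [ 0.6723 -0.1519]
```

Request:
{"method": "send_rows", "body": {
  "steps": [
    {"linear": [-0.06, 0, 0.8], "spin": 0},
    {"linear": [0, 0, 0.8], "spin": 0},
    {"linear": [0, 0, 0.8], "spin": 0},
    {"linear": [0, 0, 0.8], "spin": 0},
    {"linear": [0, 0, 0.8], "spin": 0},
    {"linear": [0, 0, 0.5], "spin": 0},
    {"linear": [0, 0, 0.2], "spin": 0},
    {"linear": [0, 0, 0], "spin": 0},
    {"linear": [0, 0, 0], "spin": 0}
  ]
}}

```text
time: 36.15
tcp_pos: [0.678, -0.1498, 0.1036]
eef_rot: [-0.04, 0.999, -0.0, 0.0]
contact_force: [0.1, 0.1, 0.1]
opening: 1.0
gripper_force: 0.0
```

Request:
{"method": "send_rows", "body": {
  "steps": [
    {"linear": [0, 0, 0], "spin": 0},
    {"linear": [0, 0, 0], "spin": 0},
    {"linear": [0, 0, 0], "spin": 0},
    {"linear": [0, 0, 0], "spin": 0},
    {"linear": [0, 0, 0], "spin": 0},
    {"linear": [0, 0, 0], "spin": 0}
  ],
  "grip": -0.4
}}

```text
time: 36.65
tcp_pos: [0.6783, -0.1502, 0.104]
eef_rot: [-0.04, 0.999, -0.001, 0.001]
contact_force: [-1.5, -3.1, 5.6]
opening: 0.572
gripper_force: 61.9
```

Request:
{"method": "send_rows", "body": {
  "steps": [
    {"linear": [0, 0, -0.2], "spin": 0},
    {"linear": [0, 0, -0.2], "spin": 0},
    {"linear": [0, 0, -0.2], "spin": 0},
    {"linear": [0, 0, -0.2], "spin": 0},
    {"linear": [0, 0, -0.16], "spin": 0},
    {"linear": [0, 0, 0], "spin": 0},
    {"linear": [0, 0, 0], "spin": 0},
    {"linear": [0, 0, 0], "spin": 0}
  ]
}}

```text
time: 37.32
tcp_pos: [0.6776, -0.1493, 0.1264]
eef_rot: [-0.04, 0.999, 0.0, -0.0]
contact_force: [-0.7, -0.1, -3.1]
opening: 0.574
gripper_force: 64.8
```

Request:
{"method": "send_rows", "body": {
  "steps": [
    {"linear": [0.2, 0, 0], "spin": 0},
    {"linear": [0.2, 0, 0], "spin": 0},
    {"linear": [0, 0, 0], "spin": 0}
  ]
}}

```text
time: 37.57
tcp_pos: [0.6667, -0.1503, 0.1264]
eef_rot: [-0.04, 0.999, 0.0, -0.001]
contact_force: [0.4, 0.0, -3.7]
opening: 0.569
gripper_force: 64.8
```

Request:
{"method": "send_rows", "body": {
  "steps": [
    {"linear": [0.4, 0, 0], "spin": 0},
    {"linear": [0.6, 0, -0.2], "spin": 0},
    {"linear": [0.6, 0, -0.7], "spin": 0},
    {"linear": [0.8, 0, -0.8], "spin": 0},
    {"linear": [0.8, 0, -0.6], "spin": 0.8},
    {"linear": [0.8, 0, 0], "spin": 0.8},
    {"linear": [0.8, 0, 0], "spin": 0},
    {"linear": [0, 0, 0], "spin": 0},
    {"linear": [0, 0, 0], "spin": 0}
  ]
}}

```text
time: 38.32
tcp_pos: [0.5477, -0.1558, 0.1847]
eef_rot: [0.03, 1.0, -0.0, 0.0]
contact_force: [0.6, 0.6, -3.2]
opening: 0.57
gripper_force: 64.7
```

Run:
```python
from h import *
delta([.4416,-.299,.042]); d=snap('wrist','w16'); top(d,'b',.089); e=snap('scene','sc9')
q=e; H,S,V=cv2.split(cv2.cvtColor(q['image'],cv2.COLOR_RGB2HSV))
m=((S<60)&(V>110)).astype(np.uint8); m[:,:135]=0; m[:185]=0; m[:,290:]=0;m[262:]=0
n,l,st,c=cv2.connectedComponentsWithStats(m); i=1+st[1:,4].argmax(); h=cv2.convexHull(cv2.findContours((l==i).astype(np.uint8),0,2)[0][0])
print(st[i],cv2.approxPolyDP(h,3,True)[:,0].tolist())
m=(((H<5)|(H>174))&(S>190)&(V>70)).astype(np.uint8);n,l,st,c=cv2.connectedComponentsWithStats(m);print(st[1:][st[1:,4]>100])
```

```text
tcp [ 0.5477 -0.1558  0.1847] phi 86.6 q [-0.36  0.4   1.62  0.    1.12 -1.87] F [ 0.6  0.6 -3.2] open 0.57 t 38.3167
units [ 3.9  -5.97  5.71]
b [ 179  179   77   61 3037] corners [([179.0, 184.0], [0.504, -0.2574]), ([254.0, 178.0], [0.5029, -0.1999]), ([258.0, 238.0], [0.5499, -0.2011]), ([183.0, 244.0], [0.5513, -0.2614])] c [ 0.5265 -0.2299]
b [  28  300  117   51 2683] corners [([28.0, 334.0], [0.6238, -0.4078]), ([37.0, 288.0], [0.5821, -0.3884]), ([149.0, 310.0], [0.6073, -0.2999]), ([139.0, 356.0], [0.6507, -0.3161])] c [ 0.6154 -0.3533]
[ 135  187  141   75 3932] [[135, 245], [135, 220], [183, 187], [275, 216], [242, 261], [167, 258]]
[[ 283  222   73   59 2621]
 [ 502  302   15   15  122]]
```

Nothing has been knocked aside. Carrying yellow to the front row.

Request:
{"method": "send_rows", "body": {
  "steps": [
    {"linear": [0.55, -0.85, 0], "spin": 0},
    {"linear": [0.55, -0.85, 0], "spin": 0},
    {"linear": [0.55, -0.85, 0], "spin": 0},
    {"linear": [0.55, -0.85, 0], "spin": 0},
    {"linear": [0.55, -0.85, 0], "spin": 0},
    {"linear": [0.55, -0.85, 0], "spin": 0},
    {"linear": [0.55, -0.85, 0], "spin": 0},
    {"linear": [0, 0, 0], "spin": 0},
    {"linear": [0, 0, 0], "spin": 0}
  ]
}}

```text
time: 39.17
tcp_pos: [0.4433, -0.2995, 0.184]
eef_rot: [0.031, 1.0, 0.0, 0.0]
contact_force: [0.3, 0.5, -4.0]
opening: 0.568
gripper_force: 64.9
```

Request:
{"method": "send_rows", "body": {
  "steps": [
    {"linear": [0, 0, 0.8], "spin": 0},
    {"linear": [0, 0, 0.8], "spin": 0},
    {"linear": [0, 0, 0.8], "spin": 0},
    {"linear": [0, 0, 0.8], "spin": 0},
    {"linear": [0, 0, 0.8], "spin": 0},
    {"linear": [0, 0, 0.8], "spin": 0},
    {"linear": [0, 0, 0.6], "spin": 0},
    {"linear": [0, 0, 0.2], "spin": 0},
    {"linear": [0, 0, 0], "spin": 0},
    {"linear": [0, 0, 0], "spin": 0}
  ]
}}

```text
time: 40.0
tcp_pos: [0.444, -0.2984, 0.0446]
eef_rot: [0.029, 1.0, -0.0, 0.0]
contact_force: [0.0, 0.2, -3.8]
opening: 0.569
gripper_force: 64.8
```

Request:
{"method": "send_rows", "body": {
  "steps": [
    {"linear": [0, 0, 0.08], "spin": 0},
    {"linear": [0, 0, 0.06], "spin": 0},
    {"linear": [0, 0, 0], "spin": 0},
    {"linear": [0, 0, 0], "spin": 0}
  ]
}}

```text
time: 40.33
tcp_pos: [0.4434, -0.2986, 0.041]
eef_rot: [0.03, 1.0, -0.0, 0.0]
contact_force: [-0.2, 0.3, -4.2]
opening: 0.572
gripper_force: 64.9
```

Request:
{"method": "send_rows", "body": {
  "steps": [
    {"linear": [0, 0, 0.04], "spin": 0},
    {"linear": [0, 0, 0], "spin": 0},
    {"linear": [0, 0, 0], "spin": 0}
  ]
}}

```text
time: 40.58
tcp_pos: [0.4436, -0.2987, 0.0402]
eef_rot: [0.03, 1.0, -0.0, 0.0]
contact_force: [-0.1, 1.1, 4.1]
opening: 0.57
gripper_force: 65.8
```

Touched down. Release and retreat.

Request:
{"method": "send_rows", "body": {
  "steps": [
    {"linear": [0, 0, 0], "spin": 0},
    {"linear": [0, 0, 0], "spin": 0},
    {"linear": [0, 0, 0], "spin": 0},
    {"linear": [0, 0, 0], "spin": 0},
    {"linear": [0, 0, -0.3], "spin": 0},
    {"linear": [0, 0, -0.6], "spin": 0},
    {"linear": [0, 0, -0.9], "spin": 0},
    {"linear": [0, 0, -0.9], "spin": 0},
    {"linear": [0, 0, -0.9], "spin": 0},
    {"linear": [0, 0, -0.9], "spin": 0}
  ],
  "grip": 1
}}

```text
time: 41.42
tcp_pos: [0.4431, -0.2984, 0.1538]
eef_rot: [0.03, 1.0, -0.0, 0.0]
contact_force: [0.1, -0.3, 0.8]
opening: 1.0
gripper_force: 0.0
```

Request:
{"method": "send_rows", "body": {
  "steps": [
    {"linear": [0, 0, -1], "spin": 0},
    {"linear": [0, 0, -1], "spin": 0},
    {"linear": [0, 0, -0.8], "spin": 0},
    {"linear": [0, 0, 0], "spin": 0},
    {"linear": [0, 0, 0], "spin": 0}
  ]
}}

```text
time: 41.83
tcp_pos: [0.4435, -0.2987, 0.2233]
eef_rot: [0.03, 1.0, -0.001, 0.001]
contact_force: [-0.6, 0.7, -1.2]
opening: 0.997
gripper_force: 0.0
```

Run:
```python
from h import *
delta([.48,.01,.22]); d=snap('wrist','w17'); [top(d,c,.089) for c in 'gby']
a=load('scene0')['image'].astype(int); e=snap('scene','sc10'); b=e['image'].astype(int)
m=(abs(a-b).max(2)>60).astype(np.uint8); n,l,st,c=cv2.connectedComponentsWithStats(m); print(st[1:][st[1:,4]>60])
H,S,V=cv2.split(cv2.cvtColor(e['image'],cv2.COLOR_RGB2HSV)); r=(((H<5)|(H>174))&(S>190)&(V>70)).astype(np.uint8);n,l,st,c=cv2.connectedComponentsWithStats(r);print(st[1:][st[1:,4]>60])
r=((S<90)&(V>150))[222:281,283:356]; print('white label px in box', [(x+283,y+222) for y,x in np.argwhere(r)][:12])
```

```text
tcp [ 0.4435 -0.2987  0.2233] phi 86.6 q [-0.68  0.3   1.67 -0.    1.17 -2.19] F [-0.6  0.7 -1.2] open 0.997 t 41.8333
units [-0.73 12.41  0.12]
g [ 215  268   59   59 1926] corners [([215.0, 326.0], [0.5423, -0.4028]), ([215.0, 268.0], [0.4824, -0.3946]), ([273.0, 268.0], [0.4855, -0.3406]), ([273.0, 326.0], [0.5455, -0.346])] c [ 0.5132 -0.3709]
b [ 350  267   58   59 1974] corners [([350.0, 325.0], [0.5487, -0.2707]), ([350.0, 267.0], [0.4886, -0.2689]), ([407.0, 267.0], [0.4916, -0.2159]), ([407.0, 325.0], [0.5518, -0.2151])] c [ 0.5194 -0.2426]
b [ 206  358   84   40 2138] corners [([205.0, 359.0], [0.5784, -0.4177]), ([288.0, 357.0], [0.5807, -0.3338]), ([289.0, 395.0], [0.6261, -0.3364]), ([206.0, 397.0], [0.6237, -0.4232])] c [ 0.6018 -0.3777]
y [ 289  192   55   55 1903] corners [([289.0, 246.0], [0.465, -0.324]), ([289.0, 192.0], [0.4158, -0.3202]), ([343.0, 192.0], [0.4185, -0.2728]), ([343.0, 246.0], [0.4678, -0.2746])] c [ 0.4412 -0.2979]
[[  162     0    30    16   265]
 [  450     0    36    66  1039]
 [  585     0    55    33   369]
 [  373    12    41    33   927]
 [
[... 389 characters left out ...]
143]
 [  311   237    19    29   393]
 [  266   252    31    23   496]
 [  451   254    22    31   381]
 [  339   268    30    23   492]
 [  206   292    30    21   395]
 [  270   307    29    20   401]
 [  336   324    31    24   482]]
[[ 283  222   74   59 2637]
 [ 502  302   15   15  122]]
white label px in box [(np.int64(323), np.int64(227)), (np.int64(324), np.int64(227)), (np.int64(321), np.int64(228)), (np.int64(322), np.int64(228)), (np.int64(323), np.int64(228)), (np.int64(324), np.int64(228)), (np.int64(320), np.int64(229)), (np.int64(321), np.int64(229)), (np.int64(322), np.int64(229)), (np.int64(323), np.int64(229)), (np.int64(324), np.int64(229)), (np.int64(319), np.int64(230))]
```

Run:
```python
from h import *
print(plane(load('sc10'),322,229,.091)); print(env.job_done())
```

```text
[0.47465549 0.01143056 0.091     ]
the job is handed in; nothing more can be done
None
```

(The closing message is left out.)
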